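# Set up the flange marking station and release the hangers

### The arm

A 6-joint arm with a two-finger parallel gripper is mounted at the origin on a cart in front of the work surface, level with it; the furniture and walls round the work are solid. World frame = base frame: x ahead of the robot, y to its left, z up, the work surface at z = 0. Lengths are in mm, angles in rad, forces in N, time in s.
With the tool pointing down it reaches from about 375 to 750 mm from the base axis. Payload 9 kg.
Tool frame: the origin (TCP) lies between the finger pads; the fingertips stand 25 mm ahead of it and the grasp point (between the pads) lies 6 mm ahead of it; z points along the fingers, y is the line along which they close (so a half turn about z gives the same grasp; the last joint's range is limited). The gripper opens to 85 mm and grips with 20 to 120 N. Pads are 22 mm wide; open, the fingers measure 114 mm over their backs; the gripper's body (76 mm by 85 mm) begins 54 mm behind the grasp point. The pads swing forward as they close: fully open they stand 13 mm farther back than shut.
Start: joints at [-1.376, 0.104, 0.097, 1.564, 0, 1.353], TCP at [240.718, -549.626, 256.331] pointing down, gripper open.
Joint ranges: [-2.99, 2.99], [-0.84, 1.86], [-1.1, 1.16], [-1.84, 2.11], [-1.51, 1.56], [-3.14, 3.14]. Speed limits (rad/s): [2.22, 2.22, 2.57, 3.14, 3.14, 3.14].

### API

Orientations are given as a rotation vector (axis times angle).
In Python, from cell import ctrl gives the robot as it stands.
- The arm moves only by the tool apply_moves, never from a script. Its argument "steps" is a list of rows, each an object with "hand": the opening, from 0 (shut) to 1 (fully open); "dp": the shift along the tool's x, y, z in units of 30 mm (1.0 is 30 mm), a list of three; "rotation": the turn, a rotation vector about the tool's x, y, z in units of 8 degrees (1.0 is 8 degrees), a list of three. In form: [{"hand": hand, "dp": [dx, dy, dz], "rotation": [wx, wy, wz]}, ...]. A call has 1 to 8 rows; each row shifts and turns the commanded pose from where the row before left it, along the tool's axes as they then stand; what a row does not reach is not made up. A row lasts 1/8 s, in which the tool goes at most 62.5 mm and 10.7 degrees, less where a joint would pass 70% of its speed; a pose out of reach is approached as far as the arm can. A call is refused whole if a number of a shift passes 1 or a number of a turn 1, either way. A call with a gripper value outside its range is refused whole. The fingers move at their own pace and stop on an object; "force" is the grip in N (left out, the last holds). Time passes only in rows, so rows that do not move let the fingers close. It gives the time, the measured TCP pose, the force, the opening and the grip force at its end, in the units of the state.
- ctrl.observe(): the state, without advancing time (a new reading comes with each control period).
- ctrl.read_camera(name): name is "scene" or "top" or "wrist"; returns (picture, depth): 384x512x3 uint8, red, green, blue; 384x512 float32, mm along the optical axis (not along the pixel's ray), 0 where there is no reading.
- ctrl.camera_info(name): a dict with "intrinsics" (3x3 intrinsics, pixels), "R" (3x3) and "t" (3): a world point X has camera coordinates R X + t. Camera axes: x right, y down, z forward; pixel columns grow to the right and rows downward; lengths in mm; the calibration is good to about 2 mm. A picture is of the moment at which its call begins: read the wrist's pose just before it. camera_info takes no time and is no camera call; for the wrist camera it gives the pose at the moment of the call.
- ctrl.hand_in(): hands the job in; it is judged then, once.
The state is a dict: "time_s": time; "joint_pos": joint angles; "qd": joint speeds; "tau": joint torques, N m; "eef_pos": TCP position; "eef_rot": TCP orientation; "wrist_force": force on the tool from outside, world axes, zero at the start; "torque": the same for the moment, N m; "opening": opening from 0.0 (shut) to 1.0 (fully open); "gripper_force": force on a finger pad.
Only numpy, scipy, OpenCV 4.12 (cv2) and the standard library are available. Lean on these libraries where they do the work, as an engineer would, in place of code of your own. Each camera call takes 0.05 s, during which the arm holds its last target. There are 200 camera calls.

### The job

Set up the marking station: turn the flange until its notch faces the tip of the yellow pointer, and lean the orange template squarely and centred in its rest, lower short edge behind the lip and back against the cross bar. When both are done, release the job by lifting every hanger over the end stops from the red-stopped rail onto the green-stopped rail, so that all hang seated and upright on its bar between its stops. Leave the other things on the bench where they are.

Things in the scene. Friction and masses are not known exactly. Their poses are not given: they have to be found in the camera images.
- nest: Fixed blue round marking nest, diameter 136 mm, 12 mm thick; origin on the bench under its centre, z up. The flange turns about the vertical through its origin. Its yellow pointer stands just outside the flange rim on the nest's -x side, tip 56 mm from the centre, top 25 mm above the bench.
- flange (a joint): Turn of the steel flange (disc, diameter 110, 14 mm thick, top face 26 mm above the bench, low hub of radius 24 mm up to 34 mm) on the nest, rad, counter-clockwise from above positive; turns many turns, multiples of 2 pi are equal; 0 = notch exactly at the pointer. Friction 0.08 N m: it stays where it is left.
- flange_notch (a point): Middle of the mouth of the flange's one rim notch (14 wide, 12 mm deep), on its top face, 55 mm from the axis; turns with it. Four upright dark studs, diameter 8 mm, to be pushed sideways, stand on the flange 42 mm from the axis, 45 and 135 degrees to either side of the notch; their tops are 54 mm above the bench.
- nest_mark (a point): The point at the pointer's tip, 55 mm from the flange's axis at the height of its top face, where the notch's middle must come.
- template: Loose orange drilling template, a flat plate 130 x 60 x 12 mm, 0.14 to 0.28 kg; origin in the very middle of the plate, x along its 130 mm length, y across its 60 mm width, z through its thickness. Both faces (a circle of dark dots on each) and both ends serve equally. It starts flat on the bench.
- rest: Fixed aluminium rest for the template; origin on the bench under the centre of its base plate (125 along x, 96 along y, top 8 mm above the bench); its +x points away from the robot. A front lip, 14 mm above the base plate, has its inner face at x = -50 mm; equally high cheeks at its ends, 84 mm apart inside, run back to x = -22; a black cross bar stands behind.
- rest_bar (a point): Middle of the axis of the rest's black cross bar (radius 5 mm, 84 mm long along y, on two posts): x = +32 mm from the rest's origin, 68 mm above the bench. Leaning properly, the template rises at about 42 degrees from the horizontal towards the bar and the rest's +x; its middle is then at x = +2, z = 56 mm of the rest.
- red_rail: Fixed rail with red end stops, where the hangers start; origin on the bench under its middle, y along the rail. Flat steel bar 200 mm long, 12 mm wide (x), 16 mm high, its top 130 mm above the bench, on two in-line posts no thicker than the bar. At y = +95 and -95 mm an upright stop pin (diameter 8 mm) rises 18 mm above the bar top.
- green_rail: Fixed rail with green end stops, equal to the red one, in line with it and end to end (16 mm gap between the bars), either to the left or to the right of it; origin on the bench under its middle, same axes.
- hanger_1: Loose yellow saddle hanger, 0.15 kg, one of up to four (absent ones read None from the start); origin at the foot of its middle plane, 80 mm below the underside of its 5 mm thick bridge, so 50 mm above the bench when the bridge sits on the bar; y along the rail, 34 mm long. On top a black grip tab, 10 mm thick (x), 26 wide (y), from 85 to 125 mm above the origin.
- hanger_2: Same as hanger_1. Two side plates, 18 mm apart inside, straddle the bar: the front one (with a brass disc) reaches down to the origin's height, the back one ends 23 mm above it.
- hanger_3: Same as hanger_1. Side plates may keep straddling the bar while a hanger is lifted over the stops; hangers cannot pass one another there.
- hanger_4: Same as hanger_1.
- tee_fitting: Bystander, not to be disturbed: brass and yellow tee fitting 24x67x48 mm; origin at the centre of its underside.
- micrometer: Bystander, not to be disturbed: micrometer 46x134x16 mm; origin at the centre of its underside.
- green_marker: Bystander, not to be disturbed: green marker 16x86x12 mm; origin at the centre of its underside.
- glue_bottle: Bystander, not to be disturbed: red glue bottle with white tip, 30x30x90 mm; origin at the centre of its underside.
- black_ring: Bystander, not to be disturbed: black ring 36x36x12 mm; origin at the centre of its underside.
- brass_filter: Bystander, not to be disturbed: brass filter 32x32x34 mm; origin at the centre of its underside.
Things that resemble listed ones, but are neither listed nor needed, are in the scene too. What is shaped like the hanger_2 but pink is not meant.

How it is judged:
By the outcome, as a careful person would: the job done as asked, in the order asked, and still so for the second after the job is handed in, with the robot touching nothing.
Of hanger_1, hanger_2, hanger_3, hanger_4 only 3 to 4 are there at a start; the rules pass over those that are not, and their reading is None.
At some moment in a run one of template may be knocked a few centimetres aside while the robot is not near it.
Once in a run the grip may slacken for a moment while it holds something.
It also fails if it takes over 210 s, if anything falls off the work surface, if the arm or the gripper's body presses on something with over 40 N, if the wrist force passes 120 N, or if a joint passes its speed limit or range.

## Working session

There is one attempt and no reset: what is moved stays moved. The work goes in short steps, Python scripts to look and compute and a tool call to move; the robot and the scene stay as the last step left them, time stands still between calls to the robot, and variables do not carry over. Pictures are saved under pics/ and viewed, at most 14 in all, crops included, and the job is handed in when it is done.

Besides the shell and the picture viewer there is one more tool, called by a JSON object that holds its "fn" and its "kwargs", one argument or row to a line. apply_moves: Moves the arm, as the interface text tells. Its arguments: {"type":"object","properties":{"steps":{"type":"array","items":{"type":"object","properties":{"hand":{"type":"number"},"dp":{"type":"array","items":{"type":"number"}},"rotation":{"type":"array","items":{"type":"number"}}}}},"force":{"type":"number"}},"required":["steps"]}

```bash
ls; mkdir -p pics
cat > h.py <<'E'
import numpy as np, cv2, json
from scipy.spatial.transform import Rotation as Ro
from cell import ctrl
def snap(n,f):
    ci=ctrl.camera_info(n); p,d=ctrl.read_camera(n)
    np.savez('pics/'+f+'.npz',p=p,d=d,K=ci['intrinsics'],R=ci['R'],t=ci['t']); cv2.imwrite('pics/'+f+'.png',cv2.cvtColor(p,cv2.COLOR_RGB2BGR)); return f
def L(f): return np.load('pics/'+f+'.npz')
def w(f,u,v,z=None):
    q=L(f) if isinstance(f,str) else f
    r=np.linalg.inv(q['K'])@[u,v,1.]; R=np.array(q['R']);t=np.array(q['t'])
    if z is None: return R.T@(r*q['d'][int(v),int(u)]-t)
    o=-R.T@t; dd=R.T@r; return o+dd*(z-o[2])/dd[2]
def cloud(f):
    q=L(f); h,ww=q['d'].shape; v,u=np.mgrid[:h,:ww]
    r=np.stack([u,v,np.ones_like(u)],-1)@np.linalg.inv(q['K']).T*q['d'][...,None]
    return (r-q['t'])@q['R']
def crop(f,u0,v0,u1,v1,s,o):
    cv2.imwrite('pics/'+o+'.png',cv2.resize(cv2.imread('pics/'+f+'.png')[v0:v1,u0:u1],None,fx=s,fy=s,interpolation=cv2.INTER_CUBIC))
def st():
    o=ctrl.observe(); print({k:np.round(np.array(v,float),3).tolist() for k,v in o.items() if k not in('qd','tau','torque')})
E
python3 - <<'E'
from h import *
snap('top','t0');snap('scene','s0');st()
a=cv2.imread('pics/t0.png');cv2.imwrite('pics/t0b.png',cv2.resize(a,(800,600)))
a=cv2.imread('pics/s0.png');cv2.imwrite('pics/s0b.png',cv2.resize(a,(800,600)))
for n in('top','scene','wrist'):
    c=ctrl.camera_info(n);print(n,np.round(c['intrinsics'],1).tolist(),np.round(c['R'],3).tolist(),np.round(-np.array(c['R']).T@c['t']))
E
```

```text
pics
{'time_s': 0.1, 'joint_pos': [-1.376, 0.105, 0.097, 1.564, -0.0, 1.353], 'eef_pos': [240.654, -549.338, 255.583], 'eef_rot': [-3.074, -0.644, 0.0], 'wrist_force': [-1.02, -0.294, -0.548], 'gripper_force': 0.0, 'opening': 1.004}
top [[396.7, 0.0, 254.2], [0.0, 396.7, 190.3], [0.0, 0.0, 1.0]] [[-0.024, -1.0, -0.004], [-0.985, 0.024, -0.171], [0.171, -0.001, -0.985]] [ 335. -181. 1321.]
scene [[433.8, 0.0, 249.2], [0.0, 433.8, 189.5], [0.0, 0.0, 1.0]] [[-0.896, -0.443, -0.009], [-0.281, 0.584, -0.762], [0.343, -0.68, -0.648]] [ 85. 744. 977.]
wrist [[285.4, 0.0, 255.4], [0.0, 285.4, 189.5], [0.0, 0.0, 1.0]] [[0.4, -0.916, -0.001], [-0.874, -0.382, 0.301], [-0.276, -0.12, -0.954]] [ 311. -518.  373.]
```

View pics/t0b.png

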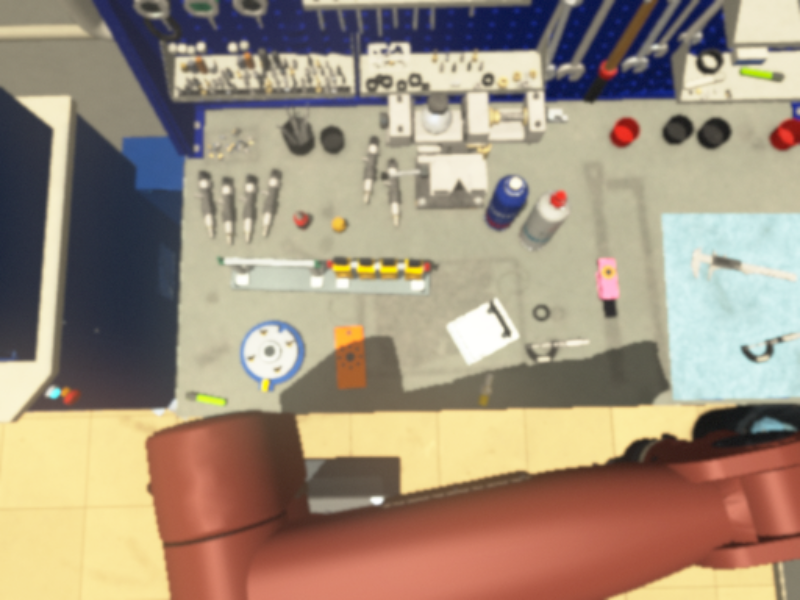

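View pics/s0b.png

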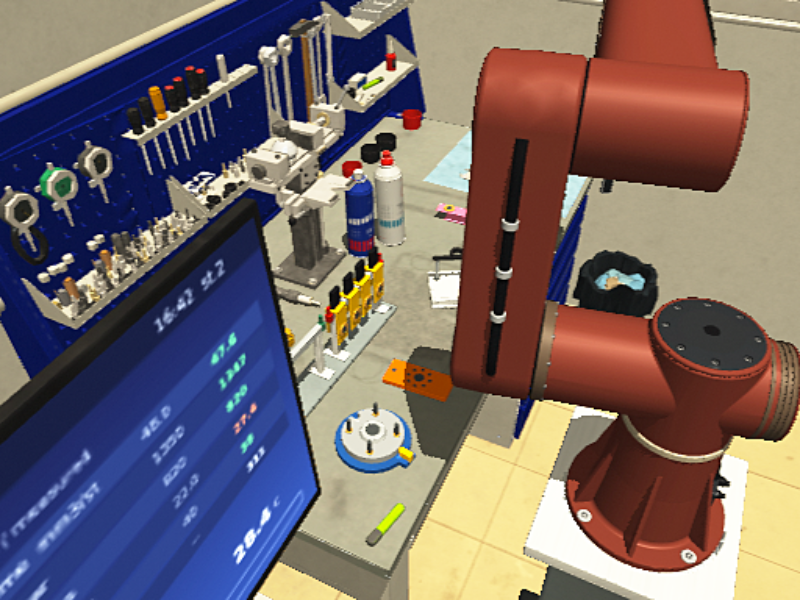

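The top view (800x600) shows four hangers on the red rail (332–430, 268), with the green rail to its left (222–320, 263). The nest is at (271,350), the template at (350,356) and the rest at (482,332). The decoy is pink, at (607,280). Next I'll measure these.

Run:
```python
from h import *
s=.64
f='t0'
P=lambda n,u,v,z: print(n,np.round(w(f,u*s,v*s,z),1), np.round(w(f,u*s,v*s),1))
P('nest',271,350,34);P('ptr',266,380,25);P('templ',350,356,12)
P('restcentre',482,332,8);P('restbar',499,318,73)
P('greenL',222,262,148);P('greenR',319,268,148);P('redL',330,265,148);P('redR',432,267,148)
P('decoy',607,280,30)
for i,(u,v) in enumerate([(341,268),(365,268),(389,268),(416,268)]):P('h%d'%i,u,v,175)
# template color mask
q=L(f);C=cloud(f);hsv=cv2.cvtColor(q['p'],cv2.COLOR_RGB2HSV)
m=(hsv[...,0]>5)&(hsv[...,0]<18)&(hsv[...,1]>180)&(C[...,2]<40)&(C[...,0]>250)&(C[...,0]<500)
m[:, :195]=0;m[:,250:]=0
p=C[m];print(len(p),p.mean(0),p[:,2].mean());print(cv2.minAreaRect(p[:,:2].astype(np.float32)))
```

```text
nest [454.4  82.9  34. ] [454.4  82.7  35. ]
ptr [393.2  94.4  25. ] [393.3  94.9  22.7]
templ [439.8 -79.4  12. ] [440.1 -79.2   9.1]
restcentre [ 484.4 -360.5    8. ] [ 484.6 -360.8    6.2]
restbar [ 504.8 -387.5   73. ] [ 505.2 -388.1   69.6]
greenL [617.2 156.6 148. ] [ 335.4 -181.2 1320.8]
greenR [600.7 -31.7 148. ] [606.9 -28.2 120.5]
redL [606.1 -53.1 148. ] [608.8 -51.8 136.4]
redR [ 597.3 -250.6  148. ] [ 629.6 -259.2    3.4]
decoy [ 586.4 -627.7   30. ] [ 587.2 -629.2   25.9]
h0 [593.5 -76.8 175. ] [603.8 -72.7 129.3]
h1 [ 592.4 -122.2  175. ] [ 601.4 -120.2  135. ]
h2 [ 591.3 -167.6  175. ] [ 600.7 -167.1  133.1]
h3 [ 590.1 -218.7  175. ] [ 597.3 -219.8  142.4]
184 [416.67527562 -82.1155454   11.62392667] 11.62392666572863
((440.0775451660156, -78.86270141601562), (120.10287475585938, 50.91654968261719), 1.0824331045150757)
```

{"fn": "apply_moves", "kwargs": {
  "steps": [
    {"hand": 1, "dp": [1, 0.2, -0.1], "rotation": [0, 0, -1]},
    {"hand": 1, "dp": [1, 0.2, -0.1], "rotation": [0, 0, -1]},
    {"hand": 1, "dp": [1, 0.2, 0], "rotation": [0, 0, -1]},
    {"hand": 1, "dp": [1, 0.2, 0], "rotation": [0, 0, -1]},
    {"hand": 1, "dp": [1, 0.2, 0], "rotation": [0, 0, -1]},
    {"hand": 1, "dp": [1, 0.2, 0], "rotation": [0, 0, -1]},
    {"hand": 1, "dp": [1, 0.2, 0], "rotation": [0, 0, -1]},
    {"hand": 1, "dp": [1, 0.2, 0], "rotation": [0, 0, -1]}
  ]
}}

```text
time_s: 1.1
eef_pos: [418.3, -398.1, 261.8]
eef_rot: [-2.261, -2.18, -0.0]
wrist_force: [1.6, 0.6, -0.1]
opening: 1.004
gripper_force: 0.0
```

Run:
```python
from h import *
snap('wrist','w1');st()
a=cv2.imread('pics/w1.png');cv2.imwrite('pics/w1b.png',cv2.resize(a,(800,600),interpolation=cv2.INTER_CUBIC))
```

```text
{'time_s': 1.15, 'joint_pos': [-0.983, 0.034, 0.035, 1.573, 0.001, 0.615], 'eef_pos': [419.45, -395.127, 262.2], 'eef_rot': [-2.251, -2.19, -0.002], 'wrist_force': [1.448, 2.509, -0.141], 'gripper_force': 0.0, 'opening': 1.0}
```

View pics/w1b.png

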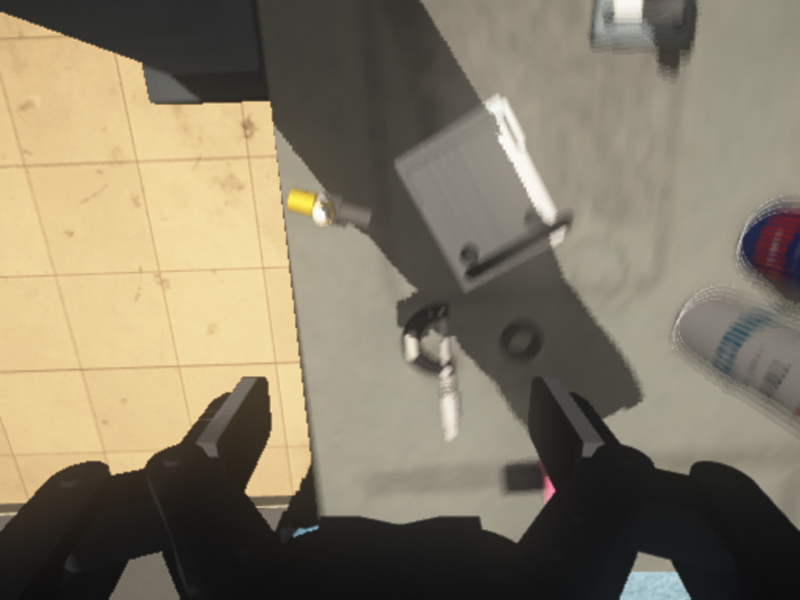

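The wrist view shows the rest's base corners at (397,160), (500,97), (568,235) and (468,288). The bar runs from (468,270) to (570,220). Rest +x therefore points down and right in the image, giving a yaw of about -60°.

Run:
```python
from h import *
s=.64;f='w1'
c=[w(f,u*s,v*s,z) for u,v,z in[(397,160,8),(500,97,20),(568,235,8),(468,288,8),(468,272,73),(572,218,73)]]
print(np.round(c,1))
C=cloud(f).reshape(-1,3)
near=np.hypot(C[:,0]-490,C[:,1]+365)<110
p=C[near]; 
b=p[(p[:,2]>4)&(p[:,2]<12)];r=cv2.minAreaRect(b[:,:2].astype(np.float32));print('base',len(b),r)
h=p[(p[:,2]>60)&(p[:,2]<85)];r=cv2.minAreaRect(h[:,:2].astype(np.float32));print('bar',len(h),r,h[:,2].max(),h.mean(0))
l=p[(p[:,2]>17)&(p[:,2]<27)];print('lip',len(l),cv2.minAreaRect(l[:,:2].astype(np.float32)))
for x in(-1,):
  d=h[:,:2]-h[:,:2].mean(0);_,_,v=np.linalg.svd(d);print('bar dir',np.degrees(np.arctan2(v[0,1],v[0,0])),(d@v[0]).min(),(d@v[0]).max(), h[:,:2].mean(0)+v[0]*((d@v[0]).min()+(d@v[0]).max())/2)
```

```text
[[ 418.5 -324.     8. ]
 [ 496.4 -282.2   20. ]
 [ 559.  -389.2    8. ]
 [ 475.9 -432.4    8. ]
 [ 466.1 -401.    73. ]
 [ 536.6 -365.6   73. ]]
base 6011 ((476.9497985839844, -394.0313720703125), (141.77154541015625, 174.84396362304688), 27.531095504760742)
bar 685 ((500.46087646484375, -389.411376953125), (83.5854263305664, 10.245881080627441), 27.46520233154297) 74.29457186648541 [ 500.30661606 -388.47503212   71.22243764]
lip 886 ((459.08251953125, -362.0597839355469), (143.75921630859375, 92.5686264038086), 27.69001007080078)
bar dir -152.3246202062531 -41.494659264976946 42.087257750596436 [ 500.04421544 -388.61265173]
```

{"fn": "apply_moves", "kwargs": {
  "steps": [
    {"hand": 1, "dp": [1, 0.1, 0], "rotation": [0, 0, -0.3]},
    {"hand": 1, "dp": [1, 0.1, 0], "rotation": [0, 0, 0]},
    {"hand": 1, "dp": [1, 0.1, 0], "rotation": [0, 0, 0]},
    {"hand": 1, "dp": [1, 0.1, 0], "rotation": [0, 0, 0]},
    {"hand": 1, "dp": [1, 0.1, 0], "rotation": [0, 0, 0]},
    {"hand": 1, "dp": [1, 0.1, 0], "rotation": [0, 0, 0]},
    {"hand": 1, "dp": [1, 0.1, 0], "rotation": [0, 0, 0]},
    {"hand": 1, "dp": [0, 0, 0], "rotation": [0, 0, 0]}
  ]
}}

```text
time_s: 2.15
eef_pos: [440.0, -187.9, 262.3]
eef_rot: [-2.218, -2.224, -0.0]
wrist_force: [-0.1, -1.1, -0.1]
opening: 1.001
gripper_force: 0.0
```

Run:
```python
from h import *
snap('wrist','w2');st()
a=cv2.imread('pics/w2.png');cv2.imwrite('pics/w2b.png',cv2.resize(a,(800,600),interpolation=cv2.INTER_CUBIC))
```

```text
{'time_s': 2.2, 'joint_pos': [-0.679, -0.266, -0.243, 1.593, -0.0, 0.889], 'eef_pos': [440.013, -188.868, 262.239], 'eef_rot': [2.219, 2.224, -0.0], 'wrist_force': [-0.004, 0.432, 0.327], 'gripper_force': 0.0, 'opening': 1.001}
```

View pics/w2b.png

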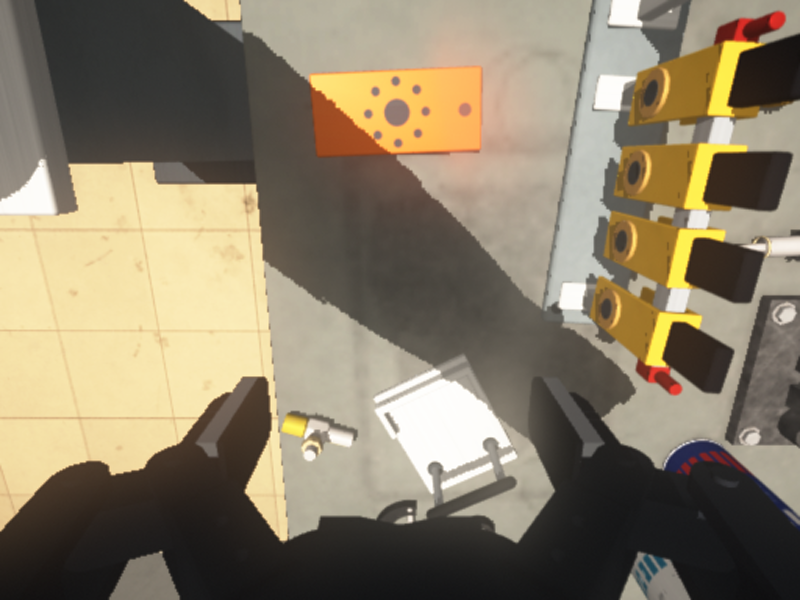

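The orange template is centred at about (398,110). Four hangers sit on the rail, their black tabs at (780,70), (748,180), (720,265) and (698,355), with red pins at both ends. Next I'll measure these and then look at the nest.

{"fn": "apply_moves", "kwargs": {
  "steps": [
    {"hand": 1, "dp": [1, 0.1, 0], "rotation": [0, 0, 0]},
    {"hand": 1, "dp": [1, 0.1, 0], "rotation": [0, 0, 0]},
    {"hand": 1, "dp": [1, 0.1, 0], "rotation": [0, 0, 0]},
    {"hand": 1, "dp": [1, 0.1, 0], "rotation": [0, 0, 0]},
    {"hand": 1, "dp": [1, 0.1, 0], "rotation": [0, 0, 0]},
    {"hand": 1, "dp": [1, 0.1, 0], "rotation": [0, 0, 0]},
    {"hand": 1, "dp": [0, 0, 0], "rotation": [0, 0, 0]}
  ]
}}

```text
time_s: 3.08
eef_pos: [458.0, -8.7, 262.1]
eef_rot: [-2.219, -2.224, 0.0]
wrist_force: [0.0, -0.2, -0.2]
opening: 1.0
gripper_force: 0.0
```

Run:
```python
from h import *
snap('wrist','w3');st()
a=cv2.imread('pics/w3.png');cv2.imwrite('pics/w3b.png',cv2.resize(a,(800,600),interpolation=cv2.INTER_CUBIC))
def tem(f):
    q=L(f);C=cloud(f);hsv=cv2.cvtColor(q['p'],cv2.COLOR_RGB2HSV)
    m=((hsv[...,0]<20)&(hsv[...,1]>150)&(abs(C[...,2]-11)<8)&(C[...,0]>300)&(C[...,0]<560)&(C[...,1]>-200)&(C[...,1]<0)).astype(np.uint8)
    m=cv2.morphologyEx(m,cv2.MORPH_OPEN,np.ones((5,5)));p=C[m>0]
    print('tem',f,len(p),p[:,2].mean(),cv2.minAreaRect(p[:,:2].astype(np.float32)))
tem('w2');tem('w3')
for f in('w2','w3'):
    C=cloud(f).reshape(-1,3)
    for n,lo,hi in(('tabs',168,180),('pins/bridge',125,150)):
        p=C[(C[:,2]>lo)&(C[:,2]<hi)&(C[:,0]>570)&(C[:,0]<640)&(abs(C[:,1]+40)<240)]
        if len(p)<10: continue
        ys=np.sort(p[:,1]);g=np.split(ys,np.where(np.diff(ys)>5)[0]+1)
        for k in g:
            if len(k)>5:
                s=p[(p[:,1]>=k[0])&(p[:,1]<=k[-1])];print(f,n,len(k),np.round([k[0],k[-1],s[:,0].min(),s[:,0].max(),s[:,2].max()],1))
```

```text
{'time_s': 3.125, 'joint_pos': [-0.307, -0.33, -0.297, 1.604, -0.0, 1.262], 'eef_pos': [457.946, -9.539, 262.112], 'eef_rot': [2.22, 2.223, -0.001], 'wrist_force': [0.576, 0.666, 0.89], 'gripper_force': 0.0, 'opening': 1.0}
tem w2 3154 11.449134148501962 ((436.43255615234375, -79.07527160644531), (129.3746795654297, 59.10076904296875), 3.0374488830566406)
tem w3 3494 11.415760343620112 ((436.6649475097656, -78.02887725830078), (128.9525146484375, 60.5640983581543), 2.3716137409210205)
w2 tabs 531 [-227.4 -201.2  595.8  607.8  176.1]
w2 tabs 627 [-178.  -152.   599.4  611.4  176.5]
w2 tabs 741 [-133.8 -107.7  600.8  612.2  176.2]
w2 tabs 320 [-86.6 -61.1 603.4 612.4 175.9]
w2 pins/bridge 6540 [-245.1  -45.   587.5  622.2  150. ]
w3 tabs 244 [-178.4 -154.5  599.7  610.2  176.4]
w3 tabs 459 [-85.4 -59.6 603.8 615.3 176.5]
w3 pins/bridge 1503 [-115.8  -44.4  595.7  623.5  149.9]
w3 pins/bridge 3609 [-29.3 142.  606.2 628.5 148.6]
```

View pics/w3b.png

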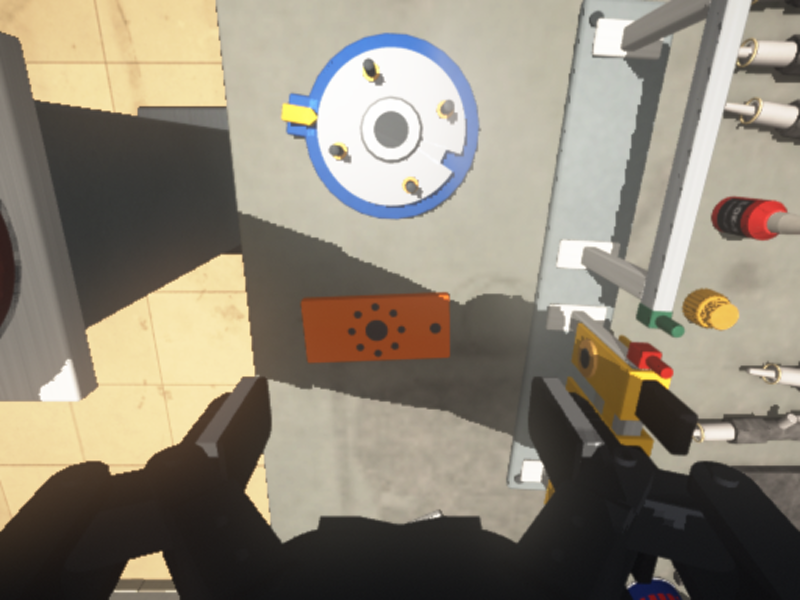

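The nest hub is at (391,129), the notch mouth at about (460,165) and the pointer tip at (317,116). The stud tops are at about (369,63), (450,100), (334,147) and (409,182).

Run:
```python
from h import *
s=.64;f='w3';q=L(f)
crop(f,180,10,320,150,5,'nestc')
C=cloud(f).reshape(-1,3)
near=np.hypot(C[:,0]-454,C[:,1]-83)<75
p=C[near]
for n,lo,hi in(('hub',31,37),('fl',23.5,28.5),('nest',9,15)):
    a=p[(p[:,2]>lo)&(p[:,2]<hi)];c,r=cv2.minEnclosingCircle(a[:,:2].astype(np.float32));print(n,len(a),c,r)
a=p[p[:,2]>40];
crit=(cv2.TERM_CRITERIA_EPS,20,.1)
_,l,c=cv2.kmeans(a.astype(np.float32),4,None,crit,10,0);print(len(a),np.round(c,1))
for u,v,z in[(460,165,26),(317,116,25),(391,129,34)]: print(np.round(w(f,u*s,v*s,z),1))
# rail bar
C=cloud(f);r=C.reshape(-1,3);b=r[(abs(r[:,2]-130)<3)&(r[:,0]>590)&(r[:,0]<640)&(r[:,1]>-20)&(r[:,1]<160)]
print('rail',len(b),np.polyfit(b[:,1],b[:,0],1),b[:,1].min(),b[:,1].max())
f2='w2';r=cloud(f2).reshape(-1,3);
for lo,hi in((-227,-201),(-178,-152),(-133,-107),(-86,-61)):
  b=r[(r[:,2]>169)&(r[:,1]>lo-3)&(r[:,1]<hi+3)&(r[:,0]>580)&(r[:,0]<630)];print(cv2.minAreaRect(b[:,:2].astype(np.float32)))
```

```text
hub 1217 (449.72833251953125, 86.33678436279297) 40.85441970825195
fl 5876 (442.8036193847656, 88.25171661376953) 62.97809600830078
nest 2979 (448.79144287109375, 87.18817138671875) 69.71351623535156
2574 [[457.2  68.9 379.2]
 [471.9  11.6 331.8]
 [441.7  11.3 331.5]
 [449.6  91.1  52.1]]
[503.4  61.9  26. ]
[396.4  96.4  25. ]
[451.2  87.   34. ]
rail 3079 [5.69898694e-02 6.13683579e+02] -19.9754911322169 141.38623437580603
((601.74169921875, -214.15318298339844), (25.874916076660156, 10.642200469970703), 85.71829986572266)
((605.54833984375, -165.10633850097656), (26.04593276977539, 11.912786483764648), 88.32772827148438)
((606.5008544921875, -120.76571655273438), (26.016704559326172, 11.147407531738281), 88.85559844970703)
((605.3609619140625, -75.15372467041016), (7.649562358856201, 25.4560546875), 15.016530990600586)
```

View pics/nestc.png

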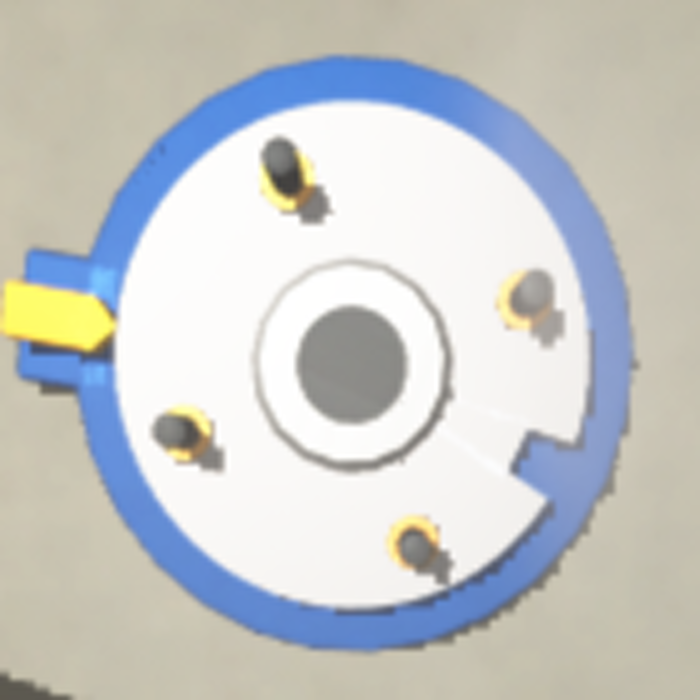

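The enlarged crop puts the hub centre at (353,365), the notch mouth between (580,445) and (549,498), and the pointer tip at (116,325). The stud ring bases are at (288,182), (522,300), (185,432) and (414,540).

Run:
```python
from h import *
f='w3'
g=lambda u,v,z: w(f,180+u/5-.4,10+v/5-.4,z)[:2]
c=g(353,363,34);S=np.array([g(*a,26) for a in[(288,182),(522,300),(185,432),(414,540)]])
print('hub',c,'studs mean',S.mean(0),S); c=S.mean(0)
n=g(564,471,26);pt=g(116,325,25)
an=lambda p:np.degrees(np.arctan2(*(p-c)[::-1]))
print('notch',n,an(n),np.hypot(*(n-c)),'ptr',pt,an(pt),np.hypot(*(pt-c)))
sa=np.array([an(x) for x in S]);print(sa,np.hypot(*(S-c).T)); print('stud-derived notch', (sa+45)%90-90)
st()
# where do the fingertips project? camera-tool relation
```

```text
hub [451.14656889  87.41601268] studs mean [450.82988224  86.95110581] [[436.59858774 125.83817291]
 [489.79612126 101.43419867]
 [411.41358937  72.57000046]
 [465.51123057  47.9620512 ]]
notch [500.940196    63.90734496] -24.69583952889291 55.1548588966565 ptr [396.2738629  96.050002 ] 170.53131565776616 55.309575636502856
[ 110.100843     20.38925    -159.95541125  -69.3661095 ] [41.40934352 41.57075609 41.95783996 41.66159344]
stud-derived notch [-24.899157   -24.61075    -24.95541125 -24.3661095 ]
{'time_s': 3.125, 'joint_pos': [-0.307, -0.33, -0.297, 1.604, -0.0, 1.262], 'eef_pos': [457.946, -9.539, 262.112], 'eef_rot': [2.22, 2.223, -0.001], 'wrist_force': [0.576, 0.666, 0.89], 'gripper_force': 0.0, 'opening': 1.0}
```

{"fn": "apply_moves", "kwargs": {
  "steps": [
    {"hand": 0.8, "dp": [0.8, -0.06, 0.6], "rotation": [0, 0, 0]},
    {"hand": 0.8, "dp": [0.8, -0.06, 0.6], "rotation": [0, 0, 0]},
    {"hand": 0.8, "dp": [0.8, -0.06, 0.6], "rotation": [0, 0, 0]},
    {"hand": 0.8, "dp": [0.8, -0.06, 0.6], "rotation": [0, 0, 0]},
    {"hand": 0.8, "dp": [0, 0, 0.6], "rotation": [0, 0, 0.78]},
    {"hand": 0.8, "dp": [0, 0, 0.6], "rotation": [0, 0, 0.78]},
    {"hand": 0.8, "dp": [0, 0, 0.6], "rotation": [0, 0, 0.78]},
    {"hand": 0.8, "dp": [0, 0, 0], "rotation": [0, 0, 0.78]}
  ]
}}

```text
time_s: 4.12
eef_pos: [449.9, 85.4, 134.5]
eef_rot: [-2.652, -1.682, 0.004]
wrist_force: [1.0, 0.6, 0.7]
opening: 0.795
gripper_force: 0.0
```

```bash
cat >> h.py <<'E'
def to(x,y,z,ang=None):
    o=ctrl.observe();R=Ro.from_rotvec(o['eef_rot']).as_matrix();d=np.array([x,y,z])-o['eef_pos']
    print('ang',np.degrees(np.arctan2(R[1,0],R[0,0])),'axes z',np.round(R[:,2],4),'dp units',np.round(R.T@d/30,3))
E
python3 -c "
from h import *
st();to(450.9,87,52)"
```

```text
{'time_s': 4.125, 'joint_pos': [-0.099, -0.327, -0.526, 1.375, -0.0, 1.912], 'eef_pos': [449.878, 85.385, 134.509], 'eef_rot': [-2.652, -1.682, 0.004], 'wrist_force': [0.978, 0.601, 0.671], 'gripper_force': 0.0, 'opening': 0.795}
ang 64.78772767909868 axes z [-2.7e-03 -2.0e-04 -1.0e+00] dp units [0.067 0.014 2.75 ]
```

{"fn": "apply_moves", "kwargs": {
  "steps": [
    {"hand": 0.75, "dp": [0.02, 0, 0.9], "rotation": [0, 0, 0]},
    {"hand": 0.75, "dp": [0, 0, 0.9], "rotation": [0, 0, 0]},
    {"hand": 0.75, "dp": [0, 0, 0.5], "rotation": [0, 0, 0]},
    {"hand": 0.75, "dp": [0, 0, 0.3], "rotation": [0, 0, 0]},
    {"hand": 0.75, "dp": [0, 0, 0.15], "rotation": [0, 0, 0]},
    {"hand": 0.75, "dp": [0, 0, 0], "rotation": [0, 0, 0]}
  ]
}}

```text
time_s: 4.88
eef_pos: [451.0, 87.1, 54.1]
eef_rot: [2.648, 1.69, 0.0]
wrist_force: [-0.2, 0.2, 0.5]
opening: 0.752
gripper_force: 0.0
```

{"fn": "apply_moves", "kwargs": {
  "steps": [
    {"hand": 0.5, "dp": [0, 0, 0], "rotation": [0, 0, 0]},
    {"hand": 0.5, "dp": [0, 0, 0], "rotation": [0, 0, 0]},
    {"hand": 0.5, "dp": [0, 0, 0], "rotation": [0, 0, 0]}
  ],
  "force": 20
}}

```text
time_s: 5.25
eef_pos: [451.4, 87.1, 54.4]
eef_rot: [2.647, 1.69, 0.002]
wrist_force: [1.7, -0.3, 2.3]
opening: 0.501
gripper_force: 3.7
```

{"fn": "apply_moves", "kwargs": {
  "steps": [
    {"hand": 0.75, "dp": [0, 0, 0], "rotation": [0, 0, 0]},
    {"hand": 0.75, "dp": [0, 0, 0], "rotation": [0, 0, 0]},
    {"hand": 0.75, "dp": [0, 0, 0.1], "rotation": [0, 0, 0]},
    {"hand": 0.75, "dp": [0, 0, 0.1], "rotation": [0, 0, 0]},
    {"hand": 0.75, "dp": [0, 0, 0], "rotation": [0, 0, 0]}
  ]
}}

```text
time_s: 5.88
eef_pos: [450.4, 87.3, 47.3]
eef_rot: [-2.648, -1.69, 0.001]
wrist_force: [0.0, -0.8, 0.5]
opening: 0.747
gripper_force: 0.0
```

{"fn": "apply_moves", "kwargs": {
  "steps": [
    {"hand": 0.5, "dp": [0, 0, 0], "rotation": [0, 0, 0]},
    {"hand": 0.5, "dp": [0, 0, 0], "rotation": [0, 0, 0]},
    {"hand": 0.5, "dp": [0, 0, 0], "rotation": [0, 0, 0]}
  ],
  "force": 20
}}

```text
time_s: 6.25
eef_pos: [451.4, 87.0, 48.9]
eef_rot: [2.647, 1.689, 0.002]
wrist_force: [-1.6, -1.2, 8.1]
opening: 0.521
gripper_force: 23.4
```

{"fn": "apply_moves", "kwargs": {
  "steps": [
    {"hand": 0.45, "dp": [0, 0, -0.05], "rotation": [0, 0, 0]},
    {"hand": 0.45, "dp": [0, 0, 0], "rotation": [0, 0, -0.5]},
    {"hand": 0.45, "dp": [0, 0, 0], "rotation": [0, 0, -1]},
    {"hand": 0.45, "dp": [0, 0, 0], "rotation": [0, 0, -1]},
    {"hand": 0.45, "dp": [0, 0, 0], "rotation": [0, 0, -1]},
    {"hand": 0.45, "dp": [0, 0, 0], "rotation": [0, 0, -0.5]},
    {"hand": 0.45, "dp": [0, 0, 0], "rotation": [0, 0, 0]}
  ]
}}

```text
time_s: 7.12
eef_pos: [451.2, 87.0, 49.0]
eef_rot: [2.078, 2.355, 0.001]
wrist_force: [5.6, -1.5, -6.4]
opening: 0.524
gripper_force: 23.7
```

Run:
```python
from h import *
snap('wrist','w4');snap('scene','s4');st();to(450.9,87,48)
a=cv2.imread('pics/w4.png')[100:384,100:412];b=cv2.imread('pics/s4.png')[220:340,180:320]
a=cv2.resize(a,(400,364));b=cv2.resize(b,(400,364),interpolation=cv2.INTER_CUBIC);cv2.imwrite('pics/c4.png',np.hstack([a,b]))
```

```text
{'time_s': 7.225, 'joint_pos': [-0.095, -0.269, -0.636, 1.202, -0.0, 1.352], 'eef_pos': [451.23, 87.026, 49.006], 'eef_rot': [2.079, 2.354, 0.001], 'wrist_force': [4.605, -0.86, -6.588], 'gripper_force': 23.733, 'opening': 0.522}
ang 97.08930949294573 axes z [ 1.1e-03 -4.0e-04 -1.0e+00] dp units [ 0.001 -0.011  0.034]
```

View pics/c4.png

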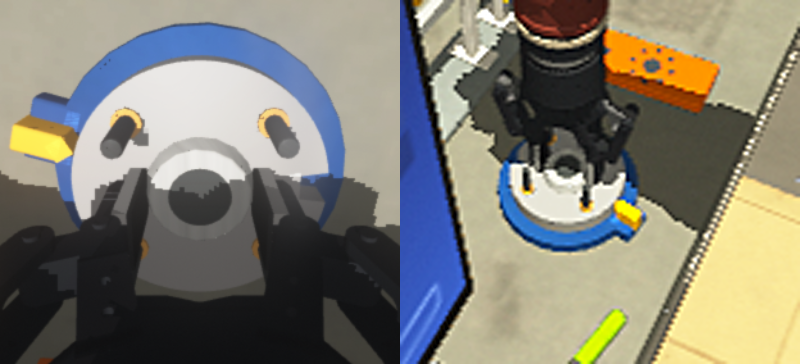

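The crop shows the fingers holding the hub and the studs symmetric about the tool, so the flange turns with the tool. I'll finish the turn.

{"fn": "apply_moves", "kwargs": {
  "steps": [
    {"hand": 0.45, "dp": [0, 0, 0], "rotation": [0, 0, -1]},
    {"hand": 0.45, "dp": [0, 0, 0], "rotation": [0, 0, -1]},
    {"hand": 0.45, "dp": [0, 0, 0], "rotation": [0, 0, -1]},
    {"hand": 0.45, "dp": [0, 0, 0], "rotation": [0, 0, -1]},
    {"hand": 0.45, "dp": [0, 0, 0], "rotation": [0, 0, -1]},
    {"hand": 0.45, "dp": [0, 0, 0], "rotation": [0, 0, -1]},
    {"hand": 0.45, "dp": [0, 0, 0], "rotation": [0, 0, -1]},
    {"hand": 0.45, "dp": [0, 0, 0], "rotation": [0, 0, -1]}
  ]
}}

```text
time_s: 8.22
eef_pos: [451.1, 86.9, 49.0]
eef_rot: [0.509, 3.099, -0.001]
wrist_force: [3.4, -2.4, -5.6]
opening: 0.523
gripper_force: 24.2
```

{"fn": "apply_moves", "kwargs": {
  "steps": [
    {"hand": 0.45, "dp": [0, 0, 0], "rotation": [0, 0, -1]},
    {"hand": 0.45, "dp": [0, 0, 0], "rotation": [0, 0, -1]},
    {"hand": 0.45, "dp": [0, 0, 0], "rotation": [0, 0, -1]},
    {"hand": 0.45, "dp": [0, 0, 0], "rotation": [0, 0, -1]},
    {"hand": 0.45, "dp": [0, 0, 0], "rotation": [0, 0, -1]},
    {"hand": 0.45, "dp": [0, 0, 0], "rotation": [0, 0, -1]},
    {"hand": 0.45, "dp": [0, 0, 0], "rotation": [0, 0, -1]},
    {"hand": 0.45, "dp": [0, 0, 0], "rotation": [0, 0, -1]}
  ]
}}

```text
time_s: 9.22
eef_pos: [451.1, 86.6, 49.0]
eef_rot: [-1.21, 2.899, -0.002]
wrist_force: [5.0, -3.9, -5.8]
opening: 0.519
gripper_force: 24.4
```

{"fn": "apply_moves", "kwargs": {
  "steps": [
    {"hand": 0.45, "dp": [0, 0, 0], "rotation": [0, 0, -1]},
    {"hand": 0.45, "dp": [0, 0, 0], "rotation": [0, 0, -1]},
    {"hand": 0.45, "dp": [0, 0, 0], "rotation": [0, 0, -1]},
    {"hand": 0.45, "dp": [0, 0, 0], "rotation": [0, 0, -1]},
    {"hand": 0.45, "dp": [0, 0, 0], "rotation": [0, 0, -0.4]},
    {"hand": 0.45, "dp": [0, 0, 0], "rotation": [0, 0, 0]},
    {"hand": 0.45, "dp": [0, 0, 0], "rotation": [0, 0, 0]}
  ]
}}

```text
time_s: 10.1
eef_pos: [451.2, 86.6, 49.0]
eef_rot: [2.025, -2.402, 0.003]
wrist_force: [4.8, -3.6, -5.8]
opening: 0.523
gripper_force: 23.8
```

Run:
```python
from h import *
snap('wrist','w5');st();to(450.9,87,48)
crop('w5',56,60,456,360,2,'w5b')
```

```text
{'time_s': 10.15, 'joint_pos': [-0.095, -0.269, -0.636, 1.202, -0.001, -1.496], 'eef_pos': [451.208, 86.598, 49.007], 'eef_rot': [2.025, -2.402, 0.003], 'wrist_force': [4.702, -3.854, -5.745], 'gripper_force': 23.837, 'opening': 0.52}
ang -99.73037511025116 axes z [ 9.0e-04 -1.4e-03 -1.0e+00] dp units [-0.012  0.012  0.034]
```

View pics/w5b.png

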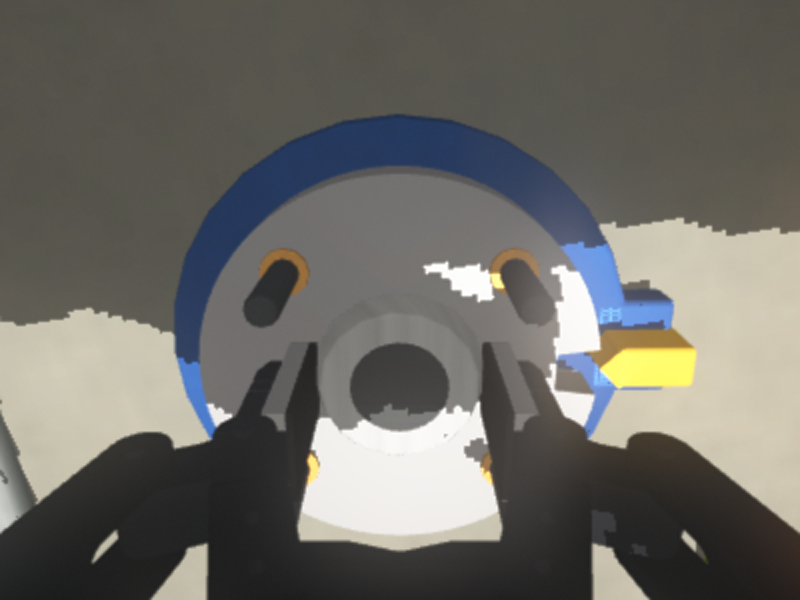

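The notch (575,372) is now at the pointer tip (600,366). I'll release, rise and verify.

{"fn": "apply_moves", "kwargs": {
  "steps": [
    {"hand": 0.75, "dp": [0, 0, 0], "rotation": [0, 0, 0]},
    {"hand": 0.75, "dp": [0, 0, 0], "rotation": [0, 0, 0]},
    {"hand": 0.8, "dp": [0, 0, -0.6], "rotation": [0, 0, 0]},
    {"hand": 0.8, "dp": [0, 0, -1], "rotation": [0, 0, 0]},
    {"hand": 0.8, "dp": [0, 0, -1], "rotation": [0, 0, 0]},
    {"hand": 0.8, "dp": [0, 0, -1], "rotation": [0, 0, 0]},
    {"hand": 0.8, "dp": [0.6, 0, -0.6], "rotation": [0, 0, 0]},
    {"hand": 0.8, "dp": [0, 0, 0], "rotation": [0, 0, 0]}
  ]
}}

```text
time_s: 11.15
eef_pos: [448.7, 68.9, 177.8]
eef_rot: [-2.023, 2.401, -0.005]
wrist_force: [1.0, -0.4, 0.4]
opening: 0.797
gripper_force: 0.0
```

Run:
```python
from h import *
snap('wrist','w6');st()
q=L('w6');R,t,K=q['R'],q['t'],q['K']
c=K@(R@np.array([450.9,87,26])+t);c=c[:2]/c[2];print(c)
u,v=c.astype(int);u=min(max(u,70),442);v=min(max(v,70),314)
print(u-70,v-70);crop('w6',u-70,v-70,u+70,v+70,5,'w6b')
```

```text
{'time_s': 11.2, 'joint_pos': [-0.136, -0.358, -0.474, 1.453, 0.0, -1.537], 'eef_pos': [448.223, 69.377, 176.455], 'eef_rot': [-2.023, 2.401, -0.002], 'wrist_force': [-0.931, 0.698, 0.169], 'gripper_force': 0.0, 'opening': 0.803}
[256.33648211 198.86356988]
186 128
```

View pics/w6b.png

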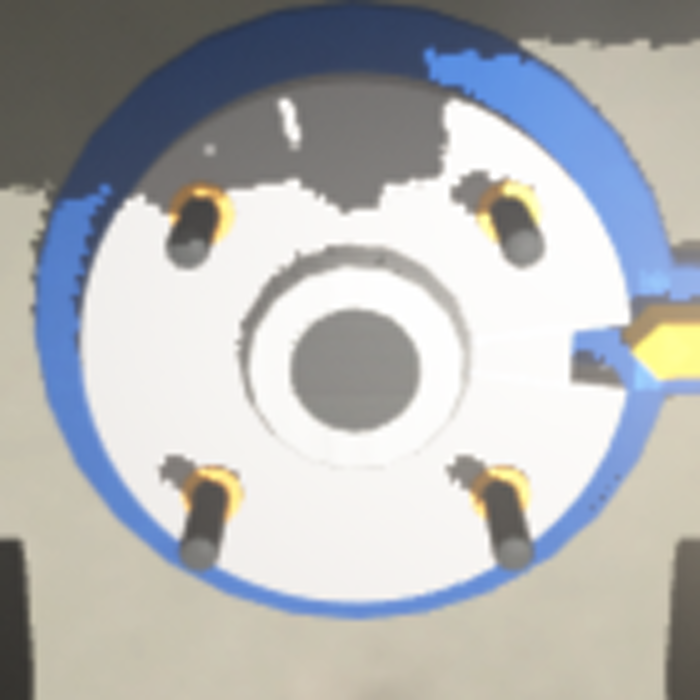

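The notch now opens directly at the pointer tip: its mouth runs (630,324)–(630,389) and the tip is at (632,351). The ring bases are at (205,212), (511,210), (216,492) and (503,492).

Run:
```python
from h import *
f='w6'
g=lambda u,v,z: w(f,186+u/5-.4,128+v/5-.4,z)[:2]
S=np.array([g(*a,26) for a in[(205,212),(511,210),(216,492),(503,492)]]);c=S.mean(0);c2=g(354,354,26)
an=lambda p:np.degrees(np.arctan2(*(p-c)[::-1]))
pt=g(632,351,25);n=g(630,356,26)
print(c,S,'ptr',an(pt),pt,np.hypot(*(pt-c)),'notch',an(n),np.hypot(*(n-c)),[(an(x)+45)%90+90 for x in S])
to(436.5,-78.5,100)
```

```text
[449.89829286  87.08075125] [[474.23725109  52.97279673]
 [415.84957882  62.62659892]
 [483.87193338 111.37150442]
 [425.63440816 121.35210493]] ptr 170.96989259172835 [395.90655612  95.66128762] 54.66930803669307 notch 170.22721303843258 54.122344567773325 [np.float64(170.51112180040707), np.float64(170.6863137005769), np.float64(170.56432182486213), np.float64(170.29823350584093)]
ang -99.76457712873321 axes z [ 2.e-03 -2.e-04 -1.e+00] dp units [ 4.925 -0.446  2.549]
```

{"fn": "apply_moves", "kwargs": {
  "steps": [
    {"hand": 0.9, "dp": [1, -0.09, 0.3], "rotation": [0, 0, 0]},
    {"hand": 0.9, "dp": [1, -0.09, 0.3], "rotation": [0, 0, 0]},
    {"hand": 0.9, "dp": [1, -0.09, 0], "rotation": [0, 0, 0]},
    {"hand": 0.9, "dp": [1, -0.09, 0], "rotation": [0, 0, 0]},
    {"hand": 0.9, "dp": [0.93, -0.09, 0], "rotation": [0, 0, 0]},
    {"hand": 0.9, "dp": [0, 0, 0], "rotation": [0, 0, 1]},
    {"hand": 0.9, "dp": [0, 0, 0], "rotation": [0, 0, 1]},
    {"hand": 0.9, "dp": [0, 0, 0], "rotation": [0, 0, 1]}
  ]
}}

```text
time_s: 12.2
eef_pos: [435.7, -77.9, 156.4]
eef_rot: [1.475, -2.773, -0.002]
wrist_force: [-0.3, 0.1, -0.4]
opening: 0.898
gripper_force: 0.0
```

{"fn": "apply_moves", "kwargs": {
  "steps": [
    {"hand": 1, "dp": [0, 0, 0], "rotation": [0, 0, 1]},
    {"hand": 1, "dp": [0, 0, 0], "rotation": [0, 0, 1]},
    {"hand": 1, "dp": [0, 0, 0], "rotation": [0, 0, 1]},
    {"hand": 1, "dp": [0, 0, 0], "rotation": [0, 0, 1]},
    {"hand": 1, "dp": [0, 0, 0], "rotation": [0, 0, 1]},
    {"hand": 1, "dp": [0, 0, 0], "rotation": [0, 0, 1]},
    {"hand": 1, "dp": [0, 0, 0], "rotation": [0, 0, 0.7]},
    {"hand": 1, "dp": [0, 0, 0], "rotation": [0, 0, 0]}
  ]
}}

```text
time_s: 13.2
eef_pos: [435.8, -77.9, 156.6]
eef_rot: [0.075, -3.14, -0.001]
wrist_force: [0.4, -0.2, 0.3]
opening: 0.998
gripper_force: 0.0
```

```bash
cat >> h.py <<'E'
def tem(f):
    q=L(f);C=cloud(f);hsv=cv2.cvtColor(q['p'],cv2.COLOR_RGB2HSV)
    m=((hsv[...,0]<20)&(hsv[...,1]>150)&(abs(C[...,2]-11)<8)&(C[...,0]>280)&(C[...,0]<580)&(C[...,1]>-250)&(C[...,1]<10)).astype(np.uint8)
    m=cv2.morphologyEx(m,cv2.MORPH_OPEN,np.ones((5,5)));p=C[m>0]
    print('tem',f,len(p),p[:,2].mean(),cv2.minAreaRect(p[:,:2].astype(np.float32)))
E
python3 - <<'E'
from h import *
snap('wrist','w7');snap('top','t7');st();tem('w7');tem('t7');to(436.5,-78.5,100)
E
```

```text
{'time_s': 13.3, 'joint_pos': [-0.474, -0.388, -0.533, 1.427, 0.0, -0.524], 'eef_pos': [435.91, -78.151, 156.846], 'eef_rot': [0.078, -3.14, -0.001], 'wrist_force': [-0.388, -0.024, 0.36], 'gripper_force': 0.0, 'opening': 1.0}
tem w7 7313 11.458254060765853 ((436.9320068359375, -78.40449523925781), (129.43910217285156, 59.63550567626953), 2.585799217224121)
tem t7 195 11.49174782400218 ((404.958984375, -87.0999526977539), (43.28913879394531, 55.541748046875), 89.72695922851562)
ang -177.16348507822426 axes z [-6.e-04  4.e-04 -1.e+00] dp units [-0.02  -0.013  1.895]
```

{"fn": "apply_moves", "kwargs": {
  "steps": [
    {"hand": 1, "dp": [-0.02, 0, 1], "rotation": [0, 0, 0]},
    {"hand": 1, "dp": [0, 0, 1], "rotation": [0, 0, 0]},
    {"hand": 1, "dp": [0, 0, 1], "rotation": [0, 0, 0]},
    {"hand": 1, "dp": [0, 0, 0.8], "rotation": [0, 0, 0]},
    {"hand": 1, "dp": [0, 0, 0.4], "rotation": [0, 0, 0]},
    {"hand": 1, "dp": [0, 0, 0.17], "rotation": [0, 0, 0]},
    {"hand": 1, "dp": [0, 0, 0], "rotation": [0, 0, 0]}
  ]
}}

```text
time_s: 14.18
eef_pos: [436.9, -78.6, 26.6]
eef_rot: [-0.074, 3.14, -0.0]
wrist_force: [0.8, -0.3, 0.3]
opening: 0.998
gripper_force: 0.0
```

{"fn": "apply_moves", "kwargs": {
  "steps": [
    {"hand": 0.6, "dp": [0, 0, 0], "rotation": [0, 0, 0]},
    {"hand": 0.6, "dp": [0, 0, 0], "rotation": [0, 0, 0]},
    {"hand": 0.6, "dp": [0, 0, 0], "rotation": [0, 0, 0]},
    {"hand": 0.6, "dp": [0, 0, 0], "rotation": [0, 0, 0]}
  ],
  "force": 60
}}

```text
time_s: 14.68
eef_pos: [437.4, -78.9, 27.6]
eef_rot: [-0.074, 3.139, -0.002]
wrist_force: [-2.7, 1.8, 8.3]
opening: 0.673
gripper_force: 63.2
```

Template gripped (opening 0.673, pads ~60 N). Now lift and carry to above the rest.

{"fn": "apply_moves", "kwargs": {
  "steps": [
    {"hand": 0.55, "dp": [0, 0, -0.5], "rotation": [0, 0, 0]},
    {"hand": 0.55, "dp": [0, 0, -0.8], "rotation": [0, 0, 0]},
    {"hand": 0.55, "dp": [0, 0, -1], "rotation": [0, 0, 0]},
    {"hand": 0.55, "dp": [0, 0, -1], "rotation": [0, 0, 0]},
    {"hand": 0.55, "dp": [-0.1, -0.6, -1], "rotation": [0, 0, 0]},
    {"hand": 0.55, "dp": [-0.14, -0.9, -0.3], "rotation": [0, 0, 0]},
    {"hand": 0.55, "dp": [-0.14, -1, 0], "rotation": [0, 0, 0]},
    {"hand": 0.55, "dp": [-0.14, -1, 0], "rotation": [0, 0, 0]}
  ]
}}

```text
time_s: 15.68
eef_pos: [457.4, -183.7, 165.3]
eef_rot: [-0.074, 3.14, -0.001]
wrist_force: [0.5, -0.0, -1.8]
opening: 0.679
gripper_force: 65.3
```

{"fn": "apply_moves", "kwargs": {
  "steps": [
    {"hand": 0.55, "dp": [-0.15, -1, 0], "rotation": [0, 0, 0]},
    {"hand": 0.55, "dp": [-0.15, -1, 0], "rotation": [0, 0, 0]},
    {"hand": 0.55, "dp": [-0.15, -1, 0], "rotation": [0, 0, 0]},
    {"hand": 0.55, "dp": [-0.15, -1, 0], "rotation": [0, 0, 0]},
    {"hand": 0.55, "dp": [-0.15, -1, 0], "rotation": [0, 0, 0]},
    {"hand": 0.55, "dp": [-0.15, -0.9, 0], "rotation": [0, 0, 0]},
    {"hand": 0.55, "dp": [-0.1, -0.4, 0], "rotation": [0, 0, 0.5]},
    {"hand": 0.55, "dp": [0, 0, 0], "rotation": [0, 0, 0.65]}
  ]
}}

```text
time_s: 16.68
eef_pos: [496.0, -371.0, 164.7]
eef_rot: [0.184, 3.136, -0.0]
wrist_force: [-0.4, 0.1, -2.5]
opening: 0.674
gripper_force: 65.2
```

{"fn": "apply_moves", "kwargs": {
  "steps": [
    {"hand": 0.55, "dp": [0, 0, 0], "rotation": [0, 0, 1]},
    {"hand": 0.55, "dp": [0, 0, 0], "rotation": [0, 0, 1]},
    {"hand": 0.55, "dp": [0, 0, 0], "rotation": [0, 0, 1]},
    {"hand": 0.55, "dp": [0, 0, 0], "rotation": [0, 0, 1]},
    {"hand": 0.55, "dp": [0, 0, 0], "rotation": [0, 0, 1]},
    {"hand": 0.55, "dp": [0, 0, 0], "rotation": [0, 0, 1]},
    {"hand": 0.55, "dp": [0, 0, 0], "rotation": [0, 0, 1]},
    {"hand": 0.55, "dp": [0, 0, 0], "rotation": [0, 0, 0]}
  ]
}}

```text
time_s: 17.68
eef_pos: [496.0, -370.1, 164.9]
eef_rot: [1.629, 2.686, -0.0]
wrist_force: [-0.2, -0.5, -2.0]
opening: 0.671
gripper_force: 65.2
```

{"fn": "apply_moves", "kwargs": {
  "steps": [
    {"hand": 0.55, "dp": [0, 0, 0], "rotation": [0, -0.8, 0]},
    {"hand": 0.55, "dp": [0, 0, 0], "rotation": [0, -0.8, 0]},
    {"hand": 0.55, "dp": [0, 0, 0], "rotation": [0, -0.8, 0]},
    {"hand": 0.55, "dp": [0, 0, 0], "rotation": [0, -0.8, 0]},
    {"hand": 0.55, "dp": [0, 0, 0], "rotation": [0, -0.8, 0]},
    {"hand": 0.55, "dp": [0, 0, 0], "rotation": [0, -0.8, 0]},
    {"hand": 0.55, "dp": [0, 0, 0], "rotation": [0, -0.45, 0]},
    {"hand": 0.55, "dp": [0, 0, 0], "rotation": [0, 0, 0]}
  ]
}}

```text
time_s: 18.68
eef_pos: [495.5, -368.9, 163.2]
eef_rot: [1.279, 2.116, -0.492]
wrist_force: [0.5, -0.4, -2.0]
opening: 0.678
gripper_force: 65.3
```

```bash
cat >> h.py <<'E'
ex=np.array([np.cos(np.radians(-62.4)),np.sin(np.radians(-62.4)),0]);ey=np.array([-ex[1],ex[0],0]);RO=np.array([485.5,-360.3,0])
c42,s42=np.cos(np.radians(42)),np.sin(np.radians(42));U=c42*ex+[0,0,s42];N=-s42*ex+[0,0,c42]
def rel(d=21.6):
    o=ctrl.observe();R=Ro.from_rotvec(o['eef_rot']).as_matrix();tgt=np.column_stack([-U,ey,-N])
    if R[:,1]@ey<0: print('y flipped'); tgt=np.column_stack([-U,-ey,-N])
    e=Ro.from_matrix(R.T@tgt).as_rotvec(degrees=True)/8
    m=o['eef_pos']+R[:,2]*d;D=RO+2*ex+[0,0,56]-m
    print('rot err units',np.round(e,3),'mid',np.round(m,1),'tool units to go',np.round(R.T@D/30,3),'rest u,y,n remaining',np.round([D@U,D@ey,D@N],1))
E
python3 - <<'E'
from h import *
st();rel()
snap('wrist','w8')
E
```

```text
{'time_s': 18.675, 'joint_pos': [-0.749, -0.616, -0.872, 0.613, -0.225, 0.255], 'eef_pos': [495.456, -368.906, 163.184], 'eef_rot': [1.279, 2.116, -0.492], 'wrist_force': [0.463, -0.387, -2.01], 'gripper_force': 65.306, 'opening': 0.678}
rot err units [-0.007 -0.011  0.015] mid [ 502.1 -381.7  147.1] tool units to go [ 2.641 -0.153  1.711] rest u,y,n remaining [-79.3  -4.8 -51.2]
```

{"fn": "apply_moves", "kwargs": {
  "steps": [
    {"hand": 0.55, "dp": [0.5, -0.08, 0.4], "rotation": [0, 0, 0]},
    {"hand": 0.55, "dp": [0.5, -0.07, 0.4], "rotation": [0, 0, 0]},
    {"hand": 0.55, "dp": [0.5, 0, 0.4], "rotation": [0, 0, 0]},
    {"hand": 0.55, "dp": [0.4, 0, 0.3], "rotation": [0, 0, 0]},
    {"hand": 0.55, "dp": [0.3, 0, 0.1], "rotation": [0, 0, 0]},
    {"hand": 0.55, "dp": [0.2, 0, 0], "rotation": [0, 0, 0]},
    {"hand": 0.55, "dp": [0, 0, 0], "rotation": [0, 0, 0]}
  ]
}}

```text
time_s: 19.6
eef_pos: [482.2, -352.9, 80.5]
eef_rot: [1.281, 2.112, -0.492]
wrist_force: [0.2, -0.7, -2.1]
opening: 0.673
gripper_force: 65.3
```

Run:
```python
from h import *
st();rel();snap('scene','s9');snap('top','t9')
q=L('s9');c=q['K']@(q['R']@np.array([486,-362,56])+q['t']);c=c[:2]/c[2];print(c)
a=cv2.imread('pics/s9.png');u,v=c.astype(int);A=cv2.resize(a[v-50:v+50,u-50:u+50],(400,400),interpolation=2)
q=L('w8');b=cv2.imread('pics/w8.png');cv2.imwrite('pics/c9.png',np.hstack([A,cv2.resize(b,(400,400))]))
```

```text
{'time_s': 19.6, 'joint_pos': [-0.743, -0.61, -1.024, 0.455, -0.23, 0.263], 'eef_pos': [482.196, -352.948, 80.478], 'eef_rot': [1.281, 2.112, -0.492], 'wrist_force': [0.16, -0.695, -2.082], 'gripper_force': 65.311, 'opening': 0.673}
rot err units [-0.008  0.002 -0.008] mid [ 488.9 -365.8   64.4] tool units to go [ 0.297 -0.015  0.11 ] rest u,y,n remaining [-8.9 -0.5 -3.3]
[289.5957595  172.96258545]
```

View pics/c9.png

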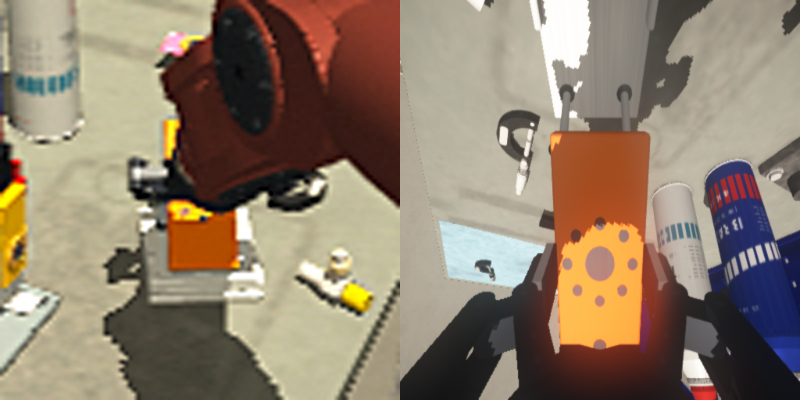

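The left panel shows the plate in front of the bar inside the rest. The right panel shows it square and centred on the posts (567 and 626, plate 549–650). I'll slide it in gently.

{"fn": "apply_moves", "kwargs": {
  "steps": [
    {"hand": 0.55, "dp": [0.1, -0.01, 0], "rotation": [0, 0, 0]},
    {"hand": 0.55, "dp": [0.1, 0, 0], "rotation": [0, 0, 0]},
    {"hand": 0.55, "dp": [0.04, 0, 0], "rotation": [0, 0, 0]},
    {"hand": 0.55, "dp": [0, 0, 0.05], "rotation": [0, 0, 0]},
    {"hand": 0.55, "dp": [0, 0, 0], "rotation": [0, 0, 0]}
  ]
}}

```text
time_s: 20.32
eef_pos: [480.6, -350.7, 76.4]
eef_rot: [1.281, 2.108, -0.493]
wrist_force: [0.6, -5.4, 3.7]
opening: 0.671
gripper_force: 65.5
```

{"fn": "apply_moves", "kwargs": {
  "steps": [
    {"hand": 0.55, "dp": [0.02, 0, 0.02], "rotation": [0, 0, 0]},
    {"hand": 0.55, "dp": [0.02, 0, 0.02], "rotation": [0, 0, 0]},
    {"hand": 0.55, "dp": [0, 0, 0], "rotation": [0, 0, 0]}
  ]
}}

```text
time_s: 20.7
eef_pos: [480.9, -351.1, 75.6]
eef_rot: [1.28, 2.107, -0.494]
wrist_force: [0.4, -5.8, 6.7]
opening: 0.672
gripper_force: 65.6
```

```bash
python3 -c "
from h import *
st();rel()"
```

```text
{'time_s': 20.7, 'joint_pos': [-0.74, -0.616, -1.039, 0.441, -0.233, 0.265], 'eef_pos': [480.922, -351.079, 75.631], 'eef_rot': [1.28, 2.107, -0.494], 'wrist_force': [0.442, -5.788, 6.655], 'gripper_force': 65.595, 'opening': 0.672}
rot err units [-0.009  0.037 -0.019] mid [ 487.6 -364.    59.7] tool units to go [ 0.137 -0.007  0.04 ] rest u,y,n remaining [-4.1 -0.2 -1.2]
```

{"fn": "apply_moves", "kwargs": {
  "steps": [
    {"hand": 0.75, "dp": [0, 0, 0], "rotation": [0, 0, 0]},
    {"hand": 0.8, "dp": [0, 0, 0], "rotation": [0, 0, 0]},
    {"hand": 0.9, "dp": [0, 0, 0], "rotation": [0, 0, 0]},
    {"hand": 0.9, "dp": [0, 0, 0], "rotation": [0, 0, 0]},
    {"hand": 0.9, "dp": [0, 0, -0.5], "rotation": [0, 0, 0]},
    {"hand": 0.9, "dp": [0, 0, -1], "rotation": [0, 0, 0]},
    {"hand": 0.9, "dp": [0, 0, -1], "rotation": [0, 0, 0]},
    {"hand": 0.9, "dp": [0, 0, -1], "rotation": [0, 0, 0]}
  ]
}}

```text
time_s: 21.7
eef_pos: [466.8, -293.7, 114.6]
eef_rot: [1.282, 2.103, -0.511]
wrist_force: [0.3, 0.1, -0.2]
opening: 0.902
gripper_force: 0.0
```

{"fn": "apply_moves", "kwargs": {
  "steps": [
    {"hand": 0.9, "dp": [0, 0, -1], "rotation": [0, 0, 0]},
    {"hand": 0.9, "dp": [0, 0, 0], "rotation": [0, 0, 0]}
  ]
}}

```text
time_s: 21.95
eef_pos: [471.0, -278.9, 116.0]
eef_rot: [1.28, 2.097, -0.521]
wrist_force: [-0.6, -0.1, 0.7]
opening: 0.898
gripper_force: 0.0
```

```bash
cat >> h.py <<'E'
def plate(f):
    q=L(f);C=cloud(f);hsv=cv2.cvtColor(q['p'],cv2.COLOR_RGB2HSV)
    m=((hsv[...,0]<20)&(hsv[...,1]>130)&(np.linalg.norm(C-[486,-362,56],axis=-1)<95)&(C[...,2]>5)).astype(np.uint8)
    m=cv2.morphologyEx(m,cv2.MORPH_OPEN,np.ones((3,3)))
    p=(C[m>0]-RO)@np.column_stack([ex,ey,[0,0,1]])
    for _ in range(4):
        A=np.c_[p[:,:2],np.ones(len(p))];k=np.linalg.lstsq(A,p[:,2],rcond=None)[0];r=abs(p[:,2]-A@k);p=p[r<3]
    n=np.array([-k[0],-k[1],1]);n/=np.linalg.norm(n);u=np.cross([0,1,0],n);u/=np.linalg.norm(u)
    e1=u;e2=np.cross(n,u);c0=p.mean(0);rr=cv2.minAreaRect(np.c_[(p-c0)@e1,(p-c0)@e2].astype(np.float32))
    c=c0+e1*rr[0][0]+e2*rr[0][1]-n*6
    print(f,len(p),'pitch',np.degrees(np.arctan(k[0])),'roll',np.degrees(k[1]),'mid rest',np.round(c,1),'size',rr[1],rr[2])
E
python3 - <<'E'
from h import *
snap('wrist','w10');st();plate('w10')
cv2.imwrite('pics/w10b.png',cv2.resize(cv2.imread('pics/w10.png')[60:330,100:420],(711,600)))
E
```

```text
{'time_s': 22.0, 'joint_pos': [-0.602, -0.841, -1.095, 0.632, -0.343, 0.372], 'eef_pos': [470.854, -279.485, 116.176], 'eef_rot': [1.28, 2.096, -0.522], 'wrist_force': [0.276, 0.201, 0.445], 'gripper_force': 0.0, 'opening': 0.902}
w10 2066 pitch 38.43299814596524 roll -0.19853063741473667 mid rest [24.6 -0.1 75.2] size (71.87405395507812, 60.06059646606445) 0.5888258814811707
```

View pics/w10b.png

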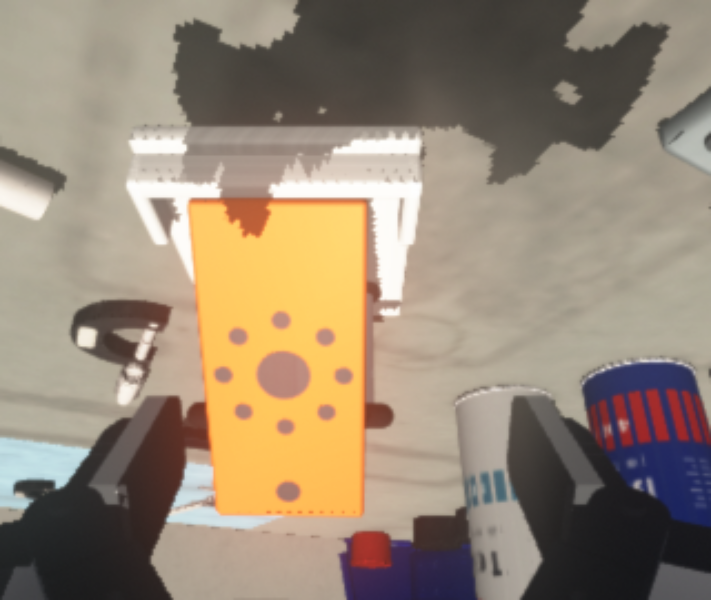

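The plate sits behind the lip and against the bar, laterally centred. The colour mask only covered part of it, so I'll refit from depth.

Run:
```python
from h import *
f='w10';C=cloud(f);q=(C-RO)@np.column_stack([ex,ey,[0,0,1]])
m=(abs(q[...,1])<20)&(q[...,0]>-60)&(q[...,0]<70)&(q[...,2]>2)&(q[...,2]<125)
p=q[m]
for x in range(-60,66,6):
    s=p[abs(p[:,0]-x)<3]
    if len(s): print(x,len(s),np.round(np.percentile(s[:,2],[5,50,95]),1))
z=p[(p[:,0]>-40)&(p[:,0]<40)];k=np.polyfit(z[:,0],z[:,2],1);print(k,np.degrees(np.arctan(k[0])))
```

```text
-60 649 [ 7.1 13.2 20.2]
-54 646 [ 7.7 20.4 22. ]
-48 535 [20.5 23.6 26.3]
-42 527 [25.7 28.3 30.9]
-36 526 [30.5 33.1 35.8]
-30 506 [35.6 38.1 40.8]
-24 472 [40.4 43.  45.8]
-18 474 [45.3 48.  50.7]
-12 438 [50.5 53.1 55.7]
-6 434 [55.3 57.8 60.7]
0 417 [60.1 62.9 65.5]
6 399 [65.2 67.8 70.3]
12 391 [70.  72.6 75.1]
18 367 [75.  77.6 80.1]
24 361 [79.8 82.5 84.8]
30 352 [84.9 87.3 89.8]
36 335 [89.6 92.3 94.6]
42 331 [94.8 97.2 99.8]
48 252 [ 99.7 101.8 103.3]
[ 0.82040388 62.7728659 ] 39.365586674922284
```

The fit gives a pitch of 39.4°. The lower front corner is caught on the lip's top inner edge, about 4 mm too high along the plate. I'll regrip, move it up along the plate, press it against the bar first, then slide it down.

Run:
```python
from h import *
rel(); o=ctrl.observe();R=Ro.from_rotvec(o['eef_rot']).as_matrix()
T=np.array([480.9,-351.1,75.6]);
for k in(60,30,0): print(k,np.round(R.T@(T+N*k-o['eef_pos'])/30,3))
```

```text
rot err units [-0.13   0.141 -0.003] mid [ 477.3 -292.7  100.4] tool units to go [-0.585 -0.755  2.59 ] rest u,y,n remaining [ 19.1 -24.1 -76.9]
60 [-0.772 -0.799  0.554]
30 [-0.753 -0.781  1.554]
0 [-0.733 -0.763  2.554]
```

{"fn": "apply_moves", "kwargs": {
  "steps": [
    {"hand": 1, "dp": [-0.3, -0.3, 0.15], "rotation": [-0.13, 0.14, 0]},
    {"hand": 1, "dp": [-0.3, -0.3, 0.2], "rotation": [0, 0, 0]},
    {"hand": 1, "dp": [-0.17, -0.2, 0.2], "rotation": [0, 0, 0]},
    {"hand": 1, "dp": [0, 0, 0], "rotation": [0, 0, 0]},
    {"hand": 1, "dp": [0, 0, 0], "rotation": [0, 0, 0]}
  ]
}}

```text
time_s: 22.62
eef_pos: [463.2, -316.0, 119.2]
eef_rot: [1.282, 2.113, -0.492]
wrist_force: [-0.4, 0.9, 0.8]
opening: 0.999
gripper_force: 0.0
```

Run:
```python
from h import *
st();rel(); o=ctrl.observe();R=Ro.from_rotvec(o['eef_rot']).as_matrix()
T=np.array([480.9,-351.1,75.6]);
for k in(30,0): print(k,np.round(R.T@(T+N*k-o['eef_pos'])/30,3))
```

```text
{'time_s': 22.625, 'joint_pos': [-0.705, -0.827, -1.076, 0.627, -0.255, 0.294], 'eef_pos': [463.248, -315.953, 119.177], 'eef_rot': [1.282, 2.113, -0.492], 'wrist_force': [-0.358, 0.941, 0.815], 'gripper_force': 0.0, 'opening': 0.999}
rot err units [-0.013 -0.007 -0.01 ] mid [ 469.9 -328.8  103.1] tool units to go [ 0.128 -0.023  1.996] rest u,y,n remaining [ -3.9  -0.8 -59.9]
30 [-0.003 -0.02   0.957]
0 [-0.004 -0.018  1.957]
```

{"fn": "apply_moves", "kwargs": {
  "steps": [
    {"hand": 1, "dp": [0, -0.02, 0.8], "rotation": [0, 0, 0]},
    {"hand": 1, "dp": [0, 0, 0.7], "rotation": [0, 0, 0]},
    {"hand": 1, "dp": [0, 0, 0.4], "rotation": [0, 0, 0]},
    {"hand": 1, "dp": [0, 0, 0], "rotation": [0, 0, 0]},
    {"hand": 0.55, "dp": [0, 0, 0], "rotation": [0, 0, 0]},
    {"hand": 0.55, "dp": [0, 0, 0], "rotation": [0, 0, 0]},
    {"hand": 0.55, "dp": [0, 0, 0], "rotation": [0, 0, 0]},
    {"hand": 0.55, "dp": [0, 0, 0], "rotation": [0, 0, 0]}
  ],
  "force": 40
}}

```text
time_s: 23.62
eef_pos: [481.3, -350.0, 79.1]
eef_rot: [1.28, 2.111, -0.492]
wrist_force: [-7.3, 14.1, 12.5]
opening: 0.552
gripper_force: 13.4
```

{"fn": "apply_moves", "kwargs": {
  "steps": [
    {"hand": 0.55, "dp": [-0.15, 0, -0.02], "rotation": [0, 0, 0]},
    {"hand": 0.55, "dp": [-0.2, 0, -0.02], "rotation": [0, 0, 0]},
    {"hand": 0.55, "dp": [0, 0, 0], "rotation": [0, -0.4, 0]},
    {"hand": 0.55, "dp": [0, 0, 0], "rotation": [0, 0, 0]},
    {"hand": 0.55, "dp": [0, 0, 0], "rotation": [0, 0, 0]}
  ]
}}

```text
time_s: 24.25
eef_pos: [483.9, -356.5, 85.7]
eef_rot: [1.254, 2.066, -0.522]
wrist_force: [-0.1, -0.7, 0.3]
opening: 0.544
gripper_force: 0.1
```

Run:
```python
from h import *
snap('wrist','w11');st();rel()
C=cloud('w11');q=(C-RO)@np.column_stack([ex,ey,[0,0,1]])
m=(abs(q[...,1])<20)&(q[...,0]>-45)&(q[...,0]<20)&(q[...,2]>15)&(q[...,2]<125)
p=q[m];
for _ in range(4): k=np.polyfit(p[:,0],p[:,2],1);p=p[abs(p[:,2]-np.polyval(k,p[:,0]))<3]
a=np.arctan(k[0]);print(len(p),k,np.degrees(a),'dist bar axis to top face',(np.polyval(k,32)-68)*np.cos(a))
```

```text
{'time_s': 24.3, 'joint_pos': [-0.737, -0.649, -1.067, 0.396, -0.248, 0.255], 'eef_pos': [483.903, -356.604, 85.772], 'eef_rot': [1.254, 2.066, -0.522], 'wrist_force': [-0.159, 0.009, 0.473], 'gripper_force': 0.139, 'opening': 0.549}
rot err units [-0.01   0.397 -0.011] mid [ 491.  -370.2   70.5] tool units to go [ 0.563 -0.01   0.122] rest u,y,n remaining [-16.6  -0.3  -4.6]
12267 [ 1.06947553 57.5652283 ] 46.922786795397904 dist bar axis to top face 16.24711158679709
```

Run:
```python
from h import *
cv2.imwrite('pics/w11b.png',cv2.resize(cv2.imread('pics/w11.png')[40:384,60:452],(684,600)))
```

```text
(no output)
```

View pics/w11b.png

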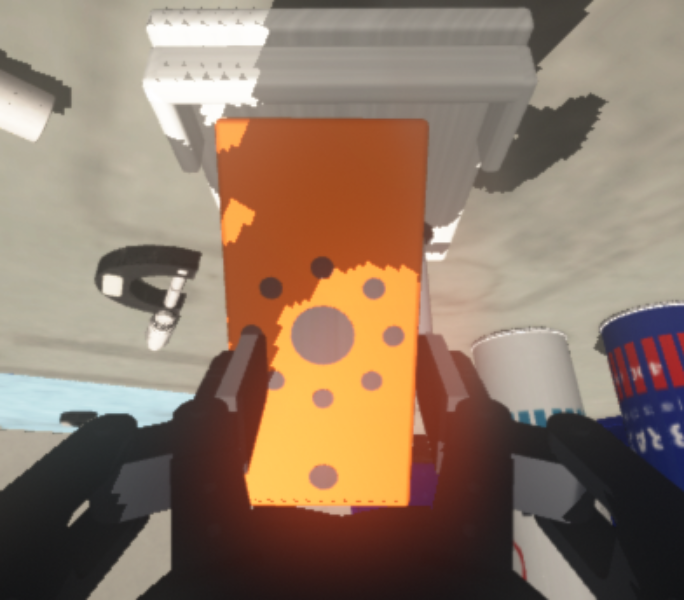

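The plate's lower edge has slid up and away from the lip, and the fingers closed to 0.55, above the plate rather than on it. I'll locate the plate exactly, then regrip deeper.

```bash
cat >> h.py <<'E'
def lean(f,zm=125):
    C=cloud(f);q=(C-RO)@np.column_stack([ex,ey,[0,0,1]]);im=L(f)['p'].astype(int)
    m=(abs(q[...,1])<60)&(q[...,0]>-60)&(q[...,0]<75)&(q[...,2]>9)&(q[...,2]<zm)&(im[...,0]-im[...,2]>50)
    p=q[m];A=np.c_[p[:,0],np.ones(len(p))];k=np.array([.9,62])
    for t in(15,8,4,2.5,2.5):
        p2=p[abs(p[:,2]-np.polyval(k,p[:,0]))<t];k=np.polyfit(p2[:,0],p2[:,2],1)
    a=np.arctan(k[0]);u=np.array([np.cos(a),np.sin(a)]);s=p2[:,[0,2]]@u
    c=p2[:,1];lo,hi=np.percentile(s,[.3,99.7]);low=u*lo+np.array([-u[1],u[0]])*(k[1]*np.cos(a))
    rr=cv2.minAreaRect(np.c_[s,c].astype(np.float32));nn=np.array([-u[1],u[0]])
    mid=low+65*u-6*nn
    print(f,len(p2),'pitch',round(np.degrees(a),2),'len',round(hi-lo,1),'low front corner x,z',np.round(low,1),'mid x,z (from low)',np.round(mid,1),'y',np.round([c.min(),c.max(),(c.min()+c.max())/2],1),'rect',np.round(rr[1],1),round(rr[2],2),'bar',round((np.polyval(k,32)-68)*np.cos(a),1))
    return RO+ex*mid[0]+[0,0,mid[1]]
E
python3 - <<'E'
from h import *
lean('w10');m=lean('w11');st()
o=ctrl.observe();R=Ro.from_rotvec(o['eef_rot']).as_matrix()
print(m,'mid in tool (mm)',R.T@(m-o['eef_pos']))
E
```

```text
w10 10449 pitch 39.36 len 128.5 low front corner x,z [-49.7  21.9] mid x,z (from low) [ 4.3 58.5] y [-30.   29.9  -0. ] rect [ 59.9 130.9] 89.99 bar 16.2
w11 21924 pitch 46.85 len 128.1 low front corner x,z [-38.9  16. ] mid x,z (from low) [ 9.9 59.3] y [-35.8  24.4  -5.7] rect [ 59.7 130. ] 89.54 bar 16.1
{'time_s': 24.3, 'joint_pos': [-0.737, -0.649, -1.067, 0.396, -0.248, 0.255], 'eef_pos': [483.903, -356.604, 85.772], 'eef_rot': [1.254, 2.066, -0.522], 'wrist_force': [-0.159, 0.009, 0.473], 'gripper_force': 0.139, 'opening': 0.549}
[ 490.10119945 -369.1012828    59.28155399] mid in tool (mm) [ 8.95883329 -0.2702995  28.56605314]
```

{"fn": "apply_moves", "kwargs": {
  "steps": [
    {"hand": 1, "dp": [0, 0, -0.4], "rotation": [0, 0, 0]},
    {"hand": 1, "dp": [0, 0, -0.2], "rotation": [0, 0, 0]},
    {"hand": 1, "dp": [0.3, -0.19, 0], "rotation": [0, 0, 0]},
    {"hand": 1, "dp": [0, 0, 0], "rotation": [0, 0, 0]},
    {"hand": 1, "dp": [0, 0, 0.5], "rotation": [0, 0, 0]},
    {"hand": 1, "dp": [0, 0, 0.4], "rotation": [0, 0, 0]},
    {"hand": 1, "dp": [0, 0, 0.17], "rotation": [0, 0, 0]},
    {"hand": 1, "dp": [0, 0, 0], "rotation": [0, 0, 0]}
  ]
}}

```text
time_s: 25.3
eef_pos: [485.2, -364.2, 69.8]
eef_rot: [1.259, 2.071, -0.523]
wrist_force: [-0.5, 0.3, 0.4]
opening: 0.999
gripper_force: 0.0
```

{"fn": "apply_moves", "kwargs": {
  "steps": [
    {"hand": 0.55, "dp": [0, 0, 0], "rotation": [0, 0, 0]},
    {"hand": 0.55, "dp": [0, 0, 0], "rotation": [0, 0, 0]},
    {"hand": 0.55, "dp": [0, 0, 0], "rotation": [0, 0, 0]},
    {"hand": 0.55, "dp": [0, 0, 0], "rotation": [0, 0, 0]}
  ],
  "force": 50
}}

```text
time_s: 25.8
eef_pos: [485.6, -364.1, 71.2]
eef_rot: [1.258, 2.07, -0.524]
wrist_force: [-6.3, 7.7, 6.8]
opening: 0.684
gripper_force: 50.5
```

{"fn": "apply_moves", "kwargs": {
  "steps": [
    {"hand": 0.55, "dp": [-0.1, 0, -0.15], "rotation": [0, 0, 0]},
    {"hand": 0.55, "dp": [-0.1, 0.1, -0.15], "rotation": [0, 0.3, 0]},
    {"hand": 0.55, "dp": [0, 0.09, 0], "rotation": [0, 0.28, 0]},
    {"hand": 0.55, "dp": [0, 0, 0], "rotation": [0, 0, 0]},
    {"hand": 0.55, "dp": [0, 0, 0], "rotation": [0, 0, 0]}
  ]
}}

```text
time_s: 26.42
eef_pos: [489.3, -359.4, 80.5]
eef_rot: [1.299, 2.137, -0.48]
wrist_force: [-1.2, -0.1, -2.9]
opening: 0.683
gripper_force: 54.3
```

Run:
```python
from h import *
snap('wrist','w12');st();m=lean('w12');rel()
o=ctrl.observe();R=Ro.from_rotvec(o['eef_rot']).as_matrix()
T=RO+2*ex+[0,0,56];print('mid in tool',R.T@(m-o['eef_pos']),'to go units',R.T@(T-m)/30)
```

```text
{'time_s': 26.475, 'joint_pos': [-0.745, -0.536, -0.96, 0.476, -0.224, 0.269], 'eef_pos': [489.208, -359.372, 80.298], 'eef_rot': [1.299, 2.137, -0.479], 'wrist_force': [0.288, 0.511, -1.655], 'gripper_force': 54.337, 'opening': 0.685}
w12 24431 pitch 41.88 len 111.5 low front corner x,z [-46.1  28.7] mid x,z (from low) [ 6.3 67.7] y [-27.4  44.6   8.6] rect [116.   71.2] 0.84 bar 22.9
rot err units [-0.037 -0.222 -0.01 ] mid [ 495.6 -371.8   63.8] tool units to go [ 0.495 -0.121 -0.077] rest u,y,n remaining [-14.8  -3.6   2.8]
mid in tool [ 4.04981742 -3.65385338 13.15374898] to go units [0.35978124 0.00053894 0.20433407]
```

{"fn": "apply_moves", "kwargs": {
  "steps": [
    {"hand": 0.55, "dp": [0, -0.1, 0.1], "rotation": [0, 0, 0]},
    {"hand": 0.55, "dp": [0, 0, 0.07], "rotation": [0, 0, 0]},
    {"hand": 0.55, "dp": [0, 0, 0], "rotation": [0, 0, 0]}
  ]
}}

```text
time_s: 26.85
eef_pos: [488.2, -364.1, 76.7]
eef_rot: [1.3, 2.137, -0.479]
wrist_force: [0.2, 0.4, -2.0]
opening: 0.686
gripper_force: 54.3
```

Run:
```python
from h import *
snap('wrist','w13');st();m=lean('w13');rel()
C=cloud('w13');q=(C-RO)@np.column_stack([ex,ey,[0,0,1]]);im=L('w13')['p'].astype(int)
# plate side edges per row near lower half: 
for z0 in (40,50,60):
    mm=(abs(q[...,2]-z0)<2)&(abs(q[...,2]-(62.3+.9*q[...,0]))<12)&(im[...,0]-im[...,2]>50)&(abs(q[...,1])<50)
    y=q[mm][:,1];print(z0,len(y),np.round(np.percentile(y,[0,1,50,99,100]),1) if len(y) else '')
```

```text
{'time_s': 26.9, 'joint_pos': [-0.755, -0.526, -0.959, 0.464, -0.219, 0.261], 'eef_pos': [488.324, -364.074, 76.91], 'eef_rot': [1.3, 2.137, -0.479], 'wrist_force': [-0.493, -0.533, -2.254], 'gripper_force': 54.327, 'opening': 0.687}
w13 24448 pitch 41.86 len 111.5 low front corner x,z [-42.5  25. ] mid x,z (from low) [ 9.9 63.9] y [-30.5  41.2   5.4] rect [117.1  70.9] 0.79 bar 17.7
rot err units [-0.037 -0.221 -0.012] mid [ 494.7 -376.5   60.4] tool units to go [ 0.518 -0.024 -0.245] rest u,y,n remaining [-15.3  -0.6   7.8]
40 1665 [-30.6 -29.4  -0.7  28.4  29.5]
50 1514 [-30.2 -29.1   0.2  29.   29.8]
60 1309 [-29.9 -29.    1.1  33.5  40.2]
```

{"fn": "apply_moves", "kwargs": {
  "steps": [
    {"hand": 0.55, "dp": [0, 0, 0.04], "rotation": [0, 0, 0.18]},
    {"hand": 0.55, "dp": [0.1, 0, 0], "rotation": [0, 0, 0]},
    {"hand": 0.55, "dp": [0.1, 0, 0], "rotation": [0, 0, 0]},
    {"hand": 0.55, "dp": [0.08, 0, 0], "rotation": [0, 0, 0]},
    {"hand": 0.55, "dp": [0, 0, 0], "rotation": [0, 0, 0]}
  ]
}}

```text
time_s: 27.52
eef_pos: [485.9, -358.7, 70.5]
eef_rot: [1.325, 2.118, -0.469]
wrist_force: [0.6, -0.2, -2.8]
opening: 0.684
gripper_force: 54.3
```

{"fn": "apply_moves", "kwargs": {
  "steps": [
    {"hand": 0.55, "dp": [0.03, 0, 0], "rotation": [0, 0, 0]},
    {"hand": 0.55, "dp": [0.03, 0, 0], "rotation": [0, 0, 0]},
    {"hand": 0.55, "dp": [0, 0, 0], "rotation": [0, 0, 0]}
  ]
}}

```text
time_s: 27.9
eef_pos: [485.6, -358.0, 70.0]
eef_rot: [1.324, 2.117, -0.469]
wrist_force: [0.2, -1.6, -0.8]
opening: 0.685
gripper_force: 54.3
```

```bash
cat >> h.py <<'E'
def edges(f,zs=(30,40,50,60)):
    C=cloud(f);q=(C-RO)@np.column_stack([ex,ey,[0,0,1]]);im=L(f)['p'].astype(int)
    for z0 in zs:
        mm=(abs(q[...,2]-z0)<2)&(abs(q[...,2]-(62.3+.9*q[...,0]))<12)&(im[...,0]-im[...,2]>50)&(abs(q[...,1])<50)
        y=q[mm][:,1];print(z0,len(y),np.round(np.percentile(y,[0,1,99,100]),1) if len(y) else '')
E
python3 - <<'E'
from h import *
snap('wrist','w14');st();m=lean('w14');edges('w14')
E
```

```text
{'time_s': 27.95, 'joint_pos': [-0.749, -0.539, -0.982, 0.455, -0.222, 0.291], 'eef_pos': [485.577, -357.971, 69.982], 'eef_rot': [1.324, 2.117, -0.469], 'wrist_force': [0.6, -1.404, -1.84], 'gripper_force': 54.313, 'opening': 0.687}
w14 23946 pitch 42.01 len 109.9 low front corner x,z [-47.8  19.3] mid x,z (from low) [ 4.5 58.3] y [-29.5  42.4   6.4] rect [ 71.5 115.9] 89.39 bar 17.2
30 1709 [-28.6 -27.7  30.5  31.4]
40 1575 [-28.9 -27.8  30.1  31. ]
50 1221 [-30.  -28.2  30.4  35.1]
60 898 [-28.6 -28.3  41.5  42.6]
```

{"fn": "apply_moves", "kwargs": {
  "steps": [
    {"hand": 0.55, "dp": [0, -0.045, 0.03], "rotation": [0, 0, -0.09]},
    {"hand": 0.55, "dp": [0.05, 0, 0], "rotation": [0, 0, 0]},
    {"hand": 0.55, "dp": [0.03, 0, 0], "rotation": [0, 0, 0]},
    {"hand": 0.55, "dp": [0.02, 0, 0], "rotation": [0, 0, 0]},
    {"hand": 0.55, "dp": [0, 0, 0], "rotation": [0, 0, 0]}
  ]
}}

```text
time_s: 28.58
eef_pos: [484.0, -358.2, 68.8]
eef_rot: [1.312, 2.124, -0.477]
wrist_force: [0.6, -6.1, 0.3]
opening: 0.685
gripper_force: 54.2
```

Run:
```python
from h import *
snap('wrist','w15');st();m=lean('w15');edges('w15')
```

```text
{'time_s': 28.625, 'joint_pos': [-0.751, -0.545, -0.99, 0.45, -0.223, 0.278], 'eef_pos': [483.961, -358.174, 68.84], 'eef_rot': [1.312, 2.124, -0.476], 'wrist_force': [0.75, -6.645, -0.062], 'gripper_force': 54.18, 'opening': 0.692}
w15 23530 pitch 42.42 len 108.3 low front corner x,z [-47.1  18.6] mid x,z (from low) [ 4.9 58. ] y [-30.8  40.8   5. ] rect [113.5  71.5] 0.1 bar 16.9
30 1671 [-30.9 -29.8  28.   29. ]
40 1547 [-30.8 -29.8  28.2  29.1]
50 1195 [-32.2 -30.1  32.4  34.8]
60 844 [-30.1 -29.9  39.8  40.5]
```

{"fn": "apply_moves", "kwargs": {
  "steps": [
    {"hand": 0.72, "dp": [0, 0.02, 0], "rotation": [0, 0, 0]},
    {"hand": 0.76, "dp": [0, 0, 0], "rotation": [0, 0, 0]},
    {"hand": 0.85, "dp": [0, 0, 0], "rotation": [0, 0, 0]},
    {"hand": 0.95, "dp": [0, 0, 0], "rotation": [0, 0, 0]},
    {"hand": 0.95, "dp": [0, 0, -0.3], "rotation": [0, 0, 0]},
    {"hand": 0.95, "dp": [0, 0, -0.7], "rotation": [0, 0, 0]},
    {"hand": 0.95, "dp": [-0.7, 0, -0.8], "rotation": [0, 0, 0]},
    {"hand": 0.95, "dp": [-0.7, 0, -0.5], "rotation": [0, 0, 0]}
  ]
}}

```text
time_s: 29.62
eef_pos: [478.1, -345.2, 148.8]
eef_rot: [1.311, 2.126, -0.474]
wrist_force: [0.5, -0.4, 0.1]
opening: 0.943
gripper_force: 0.0
```

Run:
```python
from h import *
snap('wrist','w16');st();m=lean('w16');edges('w16',(25,35,45,60,80))
```

```text
{'time_s': 29.675, 'joint_pos': [-0.739, -0.69, -0.924, 0.659, -0.228, 0.286], 'eef_pos': [479.602, -347.101, 153.621], 'eef_rot': [1.309, 2.121, -0.475], 'wrist_force': [1.326, -2.589, 3.838], 'gripper_force': 0.0, 'opening': 0.951}
w16 15222 pitch 42.07 len 125.1 low front corner x,z [-46.6  18.8] mid x,z (from low) [ 5.7 57.9] y [-30.8  29.3  -0.7] rect [127.7  59.9] 0.15 bar 16.1
25 926 [-30.9 -29.9  28.3  28.7]
35 886 [-31.  -29.9  28.8  29.2]
45 776 [-30.8 -30.1  28.4  28.7]
60 543 [-30.7 -30.2  28.4  29.2]
80 673 [-30.1 -29.5  28.5  29.5]
```

The template leans at 42.1°, square to 0.2°, centred to about 0.7 mm, touching the bar and behind the lip. Next, the hangers. First I'll check the free space behind the rails.

Run:
```python
from h import *
P=np.vstack([cloud(f).reshape(-1,3)[L(f)['d'].ravel()>0] for f in('t0','s0')])
for y in range(-320,360,40):
    r=[]
    for x in range(560,800,40):
        m=(abs(P[:,0]-x-20)<20)&(abs(P[:,1]-y-20)<20)&(P[:,2]<900);r.append(int(P[m,2].max()) if m.any() else -1)
    print(y,r)
lean('t9') if 0 else None
o=ctrl.observe();R=Ro.from_rotvec(o['eef_rot']).as_matrix()
a=np.radians(86.74);tx=np.array([np.cos(a),np.sin(a),0]);tz=np.array([0,0,-1.]);T=np.column_stack([tx,np.cross(tz,tx),tz])
print('tilt units',Ro.from_matrix(R.T@T).as_rotvec(degrees=True)/8, R.T@(np.array([0,0,1.])))
```

```text
-320 [7, 6, 6, 236, 236, 349]
-280 [150, 146, 6, 239, 237, 341]
-240 [177, 178, 6, 5, 223, 347]
-200 [175, 180, 7, 13, 239, 352]
-160 [154, 178, 6, 6, 239, 232]
-120 [138, 177, 13, 6, 8, 17]
-80 [139, 177, 14, 36, 38, 9]
-40 [22, 150, 16, 6, 5, 8]
0 [18, 134, 15, 7, 96, 7]
40 [16, 135, 10, 5, 8, 7]
80 [18, 134, 8, 17, 29, 30]
120 [19, 151, 13, 22, 26, 32]
160 [15, 151, 5, 22, 28, 27]
200 [7, 9, 6, 17, 29, 33]
240 [7, 5, 4, 6, 6, 31]
280 [8, 5, 4, 6, 3, 2]
320 [-1, -1, -1, -1, -1, -1]
tilt units [1.38458759 4.94705848 3.57665009] [-0.65137347  0.00786267 -0.75871653]
```

{"fn": "apply_moves", "kwargs": {
  "steps": [
    {"hand": 0.6, "dp": [-0.65, 0, -0.76], "rotation": [0, 0, 0]},
    {"hand": 0.4, "dp": [-0.65, 0, -0.76], "rotation": [0, 0, 0]},
    {"hand": 0.4, "dp": [-0.5, 0, -0.58], "rotation": [0, 0.87, 0]},
    {"hand": 0.4, "dp": [0, 0, 0], "rotation": [0, 0.87, 0]},
    {"hand": 0.4, "dp": [0, 0, 0], "rotation": [0, 0.87, 0]},
    {"hand": 0.4, "dp": [0, 0, 0], "rotation": [0, 0.87, 0]},
    {"hand": 0.4, "dp": [0, 0, 0], "rotation": [0, 0.87, 0]},
    {"hand": 0.4, "dp": [0, 0, 0], "rotation": [0, 0.87, 0]}
  ]
}}

```text
time_s: 30.68
eef_pos: [477.8, -346.0, 230.4]
eef_rot: [-1.635, -2.657, -0.032]
wrist_force: [0.3, 0.3, 0.6]
opening: 0.397
gripper_force: 0.0
```

{"fn": "apply_moves", "kwargs": {
  "steps": [
    {"hand": 0.4, "dp": [0, 0, 0], "rotation": [0, 0, 0.97]},
    {"hand": 0.4, "dp": [0, 0, 0], "rotation": [0, 0, 0.97]},
    {"hand": 0.4, "dp": [0, 0, 0], "rotation": [0, 0, 0.97]},
    {"hand": 0.4, "dp": [0, 0, 0], "rotation": [0, 0, 0.97]},
    {"hand": 0.4, "dp": [0, 0, 0], "rotation": [0, 0, 0]}
  ]
}}

```text
time_s: 31.3
eef_pos: [477.7, -345.9, 229.9]
eef_rot: [-2.284, -2.122, -0.019]
wrist_force: [-0.7, -0.4, 1.4]
opening: 0.398
gripper_force: 0.0
```

Run:
```python
from h import *
st();o=ctrl.observe();R=Ro.from_rotvec(o['eef_rot']).as_matrix()
a=np.radians(86.74);tx=np.array([np.cos(a),np.sin(a),0]);tz=np.array([0,0,-1.]);T=np.column_stack([tx,np.cross(tz,tx),tz])
print('rot units',Ro.from_matrix(R.T@T).as_rotvec(degrees=True)/8);to(609.4,-75,225)
```

```text
{'time_s': 31.3, 'joint_pos': [-0.854, 0.097, 0.041, 1.54, 0.012, 0.79], 'eef_pos': [477.698, -345.892, 229.866], 'eef_rot': [-2.284, -2.122, -0.019], 'wrist_force': [-0.723, -0.395, 1.361], 'gripper_force': 0.0, 'opening': 0.398}
rot units [-0.06357707 -0.18272001 -0.11592424]
ang 85.8059282430769 axes z [-0.0072  0.026  -0.9996] dp units [9.319 3.721 0.366]
```

{"fn": "apply_moves", "kwargs": {
  "steps": [
    {"hand": 0.4, "dp": [0.9, 0.35, 0], "rotation": [-0.06, -0.18, -0.12]},
    {"hand": 0.4, "dp": [0.95, 0.38, 0], "rotation": [0, 0, 0]},
    {"hand": 0.4, "dp": [0.95, 0.38, 0], "rotation": [0, 0, 0]},
    {"hand": 0.4, "dp": [0.95, 0.38, 0], "rotation": [0, 0, 0]},
    {"hand": 0.4, "dp": [0.95, 0.38, 0], "rotation": [0, 0, 0]},
    {"hand": 0.4, "dp": [0.95, 0.37, 0], "rotation": [0, 0, 0]},
    {"hand": 0.4, "dp": [0.95, 0.37, 0], "rotation": [0, 0, 0]},
    {"hand": 0.4, "dp": [0.95, 0.37, 0], "rotation": [0, 0, 0]}
  ]
}}

```text
time_s: 32.3
eef_pos: [580.7, -124.3, 230.5]
eef_rot: [-2.28, -2.161, 0.0]
wrist_force: [0.1, -0.1, -0.5]
opening: 0.399
gripper_force: 0.0
```

```bash
cat >> h.py <<'E'
def tabs(f):
    C=cloud(f).reshape(-1,3);p=C[(C[:,2]>165)&(C[:,2]<182)&(C[:,0]>570)&(C[:,0]<650)&(C[:,1]>-260)&(C[:,1]<190)]
    ys=np.sort(p[:,1])
    if len(ys)<10: return
    for k in np.split(ys,np.where(np.diff(ys)>5)[0]+1):
        if len(k)>15:
            s=p[(p[:,1]>=k[0])&(p[:,1]<=k[-1])];t=s[s[:,2]>173.5];rr=cv2.minAreaRect(t[:,:2].astype(np.float32)) if len(t)>5 else 0
            print('tab',len(k),np.round([k[0],k[-1]],1),'ymid',round((k[0]+k[-1])/2,1),'rect',rr)
E
python3 - <<'E'
from h import *
snap('wrist','w17');st();tabs('w17');to(609.5,-73.5,168)
r=cloud('w17').reshape(-1,3)
b=r[(abs(r[:,2]-130)<2)&(r[:,0]>590)&(r[:,0]<640)&(r[:,1]>-20)&(r[:,1]<170)];print('rail',len(b),np.polyfit(b[:,1],b[:,0],1),b.min(0),b.max(0))
g=r[(r[:,2]>136)&(r[:,2]<150)&(r[:,1]>-40)&(r[:,0]>590)&(r[:,0]<640)]
for s in(g[g[:,1]<30],g[g[:,1]>130]):
  if len(s): print('pin',s.min(0),s.max(0))
E
```

```text
{'time_s': 32.35, 'joint_pos': [-0.426, 0.082, 0.028, 1.516, 0.002, 1.196], 'eef_pos': [581.627, -121.329, 230.531], 'eef_rot': [-2.277, -2.163, -0.002], 'wrist_force': [0.681, 3.457, 0.846], 'gripper_force': 0.0, 'opening': 0.401}
tab 304 [-218.2 -200.3] ymid -209.2 rect ((602.8176879882812, -207.14590454101562), (12.758528709411621, 9.044468879699707), 88.09603118896484)
tab 35 [-177.  -166.8] ymid -171.9 rect ((601.1215209960938, -174.10926818847656), (1.2601405382156372, 5.93315315246582), 4.68109655380249)
tab 604 [-132.6 -107.3] ymid -120.0 rect ((606.9573364257812, -119.73806762695312), (24.501771926879883, 9.63477897644043), 86.81163787841797)
tab 751 [-86.5 -60.1] ymid -73.3 rect ((609.664794921875, -73.19448852539062), (25.568359375, 9.584433555603027), 87.230712890625)
ang 87.03913763872852 axes z [ 3.0e-04  1.7e-03 -1.0e+00] dp units [1.637 0.845 2.087]
rail 940 [6.59104733e-02 6.14496200e+02] [607.79248521 -19.97883159 128.03056849] [621.27699139  14.86935427 131.80481276]
pin [609.39155274 -28.42686848 136.09490284] [617.01507444 -20.34784178 148.92852937]
```

{"fn": "apply_moves", "kwargs": {
  "steps": [
    {"hand": 0.4, "dp": [0.82, 0.43, 0], "rotation": [0, 0, 0]},
    {"hand": 0.4, "dp": [0.83, 0.43, 0], "rotation": [0, 0, 0.03]},
    {"hand": 0.4, "dp": [0, 0, 0], "rotation": [0, 0, 0]},
    {"hand": 0.4, "dp": [0, 0, 0], "rotation": [0, 0, 0]}
  ]
}}

```text
time_s: 32.85
eef_pos: [608.8, -77.8, 230.4]
eef_rot: [-2.286, -2.154, 0.001]
wrist_force: [-0.3, -0.9, -0.1]
opening: 0.396
gripper_force: 0.0
```

Run:
```python
from h import *
st();to(609.7,-73.2,168)
```

```text
{'time_s': 32.85, 'joint_pos': [-0.34, 0.143, 0.092, 1.521, -0.0, 1.291], 'eef_pos': [608.759, -77.838, 230.357], 'eef_rot': [-2.286, -2.154, 0.001], 'wrist_force': [-0.253, -0.915, -0.071], 'gripper_force': 0.0, 'opening': 0.396}
ang 86.57171573579966 axes z [-7.e-04  2.e-04 -1.e+00] dp units [0.156 0.024 2.079]
```

{"fn": "apply_moves", "kwargs": {
  "steps": [
    {"hand": 0.4, "dp": [0.15, 0.02, 0.7], "rotation": [0, 0, 0]},
    {"hand": 0.4, "dp": [0, 0, 0.8], "rotation": [0, 0, 0]},
    {"hand": 0.4, "dp": [0, 0, 0.45], "rotation": [0, 0, 0]},
    {"hand": 0.4, "dp": [0, 0, 0.13], "rotation": [0, 0, 0]},
    {"hand": 0.4, "dp": [0, 0, 0], "rotation": [0, 0, 0]},
    {"hand": 0, "dp": [0, 0, 0], "rotation": [0, 0, 0]},
    {"hand": 0, "dp": [0, 0, 0], "rotation": [0, 0, 0]},
    {"hand": 0, "dp": [0, 0, 0], "rotation": [0, 0, 0]}
  ],
  "force": 60
}}

```text
time_s: 33.85
eef_pos: [610.5, -73.2, 169.0]
eef_rot: [2.288, 2.151, 0.001]
wrist_force: [-0.1, -0.1, 5.8]
opening: 0.106
gripper_force: 59.2
```

{"fn": "apply_moves", "kwargs": {
  "steps": [
    {"hand": 0, "dp": [0, 0, 0], "rotation": [0, 0, 0]},
    {"hand": 0, "dp": [0, 0, 0], "rotation": [0, 0, 0]}
  ]
}}

```text
time_s: 34.1
eef_pos: [610.5, -73.2, 169.0]
eef_rot: [2.288, 2.151, 0.001]
wrist_force: [-0.1, -0.7, 5.6]
opening: 0.109
gripper_force: 59.3
```

Run:
```python
from h import *
st();to(621.6,136.4,194)
```

```text
{'time_s': 34.1, 'joint_pos': [-0.332, 0.148, -0.013, 1.408, 0.0, 1.3], 'eef_pos': [610.476, -73.188, 169.044], 'eef_rot': [2.288, 2.151, 0.001], 'wrist_force': [-0.11, -0.677, 5.628], 'gripper_force': 59.269, 'opening': 0.109}
ang 86.47860517290678 axes z [ 1.3e-03 -2.0e-04 -1.0e+00] dp units [ 6.996 -0.058 -0.833]
```

{"fn": "apply_moves", "kwargs": {
  "steps": [
    {"hand": 0, "dp": [0, 0, -0.3], "rotation": [0, 0, 0]},
    {"hand": 0, "dp": [0, 0, -0.4], "rotation": [0, 0, 0]},
    {"hand": 0, "dp": [0, 0, -0.2], "rotation": [0, 0, 0]},
    {"hand": 0, "dp": [0, 0, 0], "rotation": [0, 0, 0]}
  ]
}}

```text
time_s: 34.6
eef_pos: [610.3, -73.1, 195.7]
eef_rot: [2.288, 2.152, 0.001]
wrist_force: [-0.0, 0.8, -1.4]
opening: 0.103
gripper_force: 58.5
```

{"fn": "apply_moves", "kwargs": {
  "steps": [
    {"hand": 0, "dp": [0.6, -0.01, 0], "rotation": [0, 0, 0]},
    {"hand": 0, "dp": [0.9, -0.01, 0], "rotation": [0, 0, 0]},
    {"hand": 0, "dp": [1, -0.01, 0], "rotation": [0, 0, 0]},
    {"hand": 0, "dp": [1, -0.01, 0], "rotation": [0, 0, 0]},
    {"hand": 0, "dp": [1, -0.01, 0], "rotation": [0, 0, 0]},
    {"hand": 0, "dp": [1, -0.01, 0], "rotation": [0, 0, 0]},
    {"hand": 0, "dp": [0.9, 0, 0], "rotation": [0, 0, 0]},
    {"hand": 0, "dp": [0.6, 0, 0], "rotation": [0, 0, 0]}
  ]
}}

```text
time_s: 35.6
eef_pos: [620.5, 138.7, 194.6]
eef_rot: [-2.286, -2.153, 0.001]
wrist_force: [-0.5, 0.4, -1.0]
opening: 0.103
gripper_force: 58.4
```

{"fn": "apply_moves", "kwargs": {
  "steps": [
    {"hand": 0, "dp": [0, 0, 0], "rotation": [0, 0, 0]},
    {"hand": 0, "dp": [0, 0, 0], "rotation": [0, 0, 0]}
  ]
}}

```text
time_s: 35.85
eef_pos: [621.0, 136.3, 194.9]
eef_rot: [-2.289, -2.151, 0.001]
wrist_force: [0.3, 0.7, -0.5]
opening: 0.108
gripper_force: 58.5
```

Run:
```python
from h import *
st();to(621.6,136.4,169)
r=None
snap('wrist','w18');r=cloud('w18').reshape(-1,3)
g=r[(r[:,2]>136)&(r[:,2]<150)&(r[:,1]>150)&(r[:,1]<190)&(r[:,0]>590)&(r[:,0]<650)]
if len(g): print('pin',g.min(0),g.max(0))
b=r[(abs(r[:,2]-130)<2.5)&(r[:,0]>590)&(r[:,0]<640)&(r[:,1]>155)&(r[:,1]<190)]
if len(b): print('bar',b.min(0),b.max(0))
```

```text
{'time_s': 35.85, 'joint_pos': [0.011, 0.211, 0.103, 1.464, 0.0, 1.643], 'eef_pos': [620.98, 136.317, 194.889], 'eef_rot': [-2.289, -2.151, 0.001], 'wrist_force': [0.344, 0.697, -0.476], 'gripper_force': 58.469, 'opening': 0.108}
ang 86.4603340392352 axes z [-7.e-04  1.e-04 -1.e+00] dp units [0.004 0.021 0.863]
pin [608.45133431 150.03228551 136.36433049] [634.05586837 169.55076087 149.86314002]
bar [617.52905992 155.05478963 127.60063196] [629.97677906 171.09870466 132.4518023 ]
```

{"fn": "apply_moves", "kwargs": {
  "steps": [
    {"hand": 0, "dp": [0, 0.02, 0.4], "rotation": [0, 0, 0]},
    {"hand": 0, "dp": [0, 0, 0.3], "rotation": [0, 0, 0]},
    {"hand": 0, "dp": [0, 0, 0.12], "rotation": [0, 0, 0]},
    {"hand": 0, "dp": [0, 0, 0.02], "rotation": [0, 0, 0]},
    {"hand": 0, "dp": [0, 0, 0], "rotation": [0, 0, 0]}
  ]
}}

```text
time_s: 36.52
eef_pos: [621.7, 136.7, 170.0]
eef_rot: [-2.288, -2.152, -0.0]
wrist_force: [0.1, -0.6, -1.3]
opening: 0.106
gripper_force: 58.4
```

{"fn": "apply_moves", "kwargs": {
  "steps": [
    {"hand": 0.2, "dp": [0, 0, 0], "rotation": [0, 0, 0]},
    {"hand": 0.4, "dp": [0, 0, 0], "rotation": [0, 0, 0]},
    {"hand": 0.4, "dp": [0, 0, 0], "rotation": [0, 0, 0]},
    {"hand": 0.4, "dp": [0, 0, -0.8], "rotation": [0, 0, 0]},
    {"hand": 0.4, "dp": [0, 0, -1], "rotation": [0, 0, 0]},
    {"hand": 0.4, "dp": [0, 0, -0.3], "rotation": [0, 0, 0]},
    {"hand": 0.4, "dp": [0, 0, 0], "rotation": [0, 0, 0]}
  ]
}}

```text
time_s: 37.4
eef_pos: [622.0, 136.7, 233.0]
eef_rot: [2.289, 2.152, 0.001]
wrist_force: [0.8, 0.7, -0.6]
opening: 0.396
gripper_force: 0.0
```

Run:
```python
from h import *
st();snap('wrist','w19');tabs('w19');to(607.2,-119.8,232)
```

```text
{'time_s': 37.4, 'joint_pos': [0.011, 0.213, 0.175, 1.532, 0.0, 1.643], 'eef_pos': [621.964, 136.662, 232.972], 'eef_rot': [2.289, 2.152, 0.001], 'wrist_force': [0.819, 0.704, -0.56], 'gripper_force': 0.0, 'opening': 0.396}
tab 580 [124.2 150.2] ymid 137.2 rect ((621.048828125, 137.0169677734375), (24.960554122924805, 9.49708080291748), 86.00788116455078)
ang 86.47750152939305 axes z [-1.1e-03  4.0e-04 -1.0e+00] dp units [-8.562e+00  4.800e-02 -4.000e-03]
```

{"fn": "apply_moves", "kwargs": {
  "steps": [
    {"hand": 0.4, "dp": [-1, 0.006, 0], "rotation": [0, 0, 0]},
    {"hand": 0.4, "dp": [-1, 0.006, 0], "rotation": [0, 0, 0]},
    {"hand": 0.4, "dp": [-1, 0.006, 0], "rotation": [0, 0, 0]},
    {"hand": 0.4, "dp": [-1, 0.006, 0], "rotation": [0, 0, 0]},
    {"hand": 0.4, "dp": [-1, 0.006, 0], "rotation": [0, 0, 0]},
    {"hand": 0.4, "dp": [-1, 0.006, 0], "rotation": [0, 0, 0]},
    {"hand": 0.4, "dp": [-1, 0.006, 0], "rotation": [0, 0, 0]},
    {"hand": 0.4, "dp": [-0.96, 0, 0], "rotation": [0, 0, 0]}
  ]
}}

```text
time_s: 38.45
eef_pos: [607.5, -102.6, 231.0]
eef_rot: [-2.287, -2.15, 0.002]
wrist_force: [-0.9, 0.1, -0.7]
opening: 0.4
gripper_force: 0.0
```

{"fn": "apply_moves", "kwargs": {
  "steps": [
    {"hand": 0.4, "dp": [-0.6, 0, 0], "rotation": [0, 0, 0]},
    {"hand": 0.4, "dp": [0, 0, 0], "rotation": [0, 0, 0]},
    {"hand": 0.4, "dp": [0, 0, 0], "rotation": [0, 0, 0]}
  ]
}}

```text
time_s: 38.83
eef_pos: [607.1, -119.0, 232.5]
eef_rot: [-2.287, -2.152, -0.0]
wrist_force: [-0.1, 0.3, 0.0]
opening: 0.4
gripper_force: 0.0
```

Run:
```python
from h import *
st();snap('wrist','w20');tabs('w20');to(607.2,-119.8,169)
```

```text
{'time_s': 38.825, 'joint_pos': [-0.405, 0.159, 0.113, 1.526, 0.001, 1.227], 'eef_pos': [607.09, -118.961, 232.464], 'eef_rot': [-2.287, -2.152, -0.0], 'wrist_force': [-0.086, 0.27, 0.033], 'gripper_force': 0.0, 'opening': 0.4}
tab 272 [-214.1 -200.2] ymid -207.1 rect ((602.7627563476562, -207.342529296875), (12.8619384765625, 9.20824909210205), 86.91340637207031)
tab 496 [-177.2 -151.2] ymid -164.2 rect ((605.6923217773438, -164.61361694335938), (25.487821578979492, 9.307559967041016), 87.0169906616211)
tab 574 [-133. -107.] ymid -120.0 rect ((607.1943969726562, -120.40338897705078), (25.531888961791992, 9.530740737915039), 86.97813415527344)
ang 86.52381335678501 axes z [-6.e-04  8.e-04 -1.e+00] dp units [-0.035  0.005  2.12 ]
```

{"fn": "apply_moves", "kwargs": {
  "steps": [
    {"hand": 0.4, "dp": [-0.03, 0, 0.7], "rotation": [0, 0, 0]},
    {"hand": 0.4, "dp": [0, 0, 0.8], "rotation": [0, 0, 0]},
    {"hand": 0.4, "dp": [0, 0, 0.45], "rotation": [0, 0, 0]},
    {"hand": 0.4, "dp": [0, 0, 0.15], "rotation": [0, 0, 0]},
    {"hand": 0.4, "dp": [0, 0, 0], "rotation": [0, 0, 0]},
    {"hand": 0, "dp": [0, 0, 0], "rotation": [0, 0, 0]},
    {"hand": 0, "dp": [0, 0, 0], "rotation": [0, 0, 0]},
    {"hand": 0, "dp": [0, 0, 0], "rotation": [0, 0, 0]}
  ],
  "force": 60
}}

```text
time_s: 39.88
eef_pos: [607.6, -120.8, 170.8]
eef_rot: [2.288, 2.151, 0.001]
wrist_force: [-1.0, 0.5, 5.7]
opening: 0.106
gripper_force: 59.2
```

{"fn": "apply_moves", "kwargs": {
  "steps": [
    {"hand": 0, "dp": [0, 0, 0], "rotation": [0, 0, 0]},
    {"hand": 0, "dp": [0, 0, -0.3], "rotation": [0, 0, 0]},
    {"hand": 0, "dp": [0, 0, -0.4], "rotation": [0, 0, 0]},
    {"hand": 0, "dp": [0, 0, -0.2], "rotation": [0, 0, 0]},
    {"hand": 0, "dp": [0, 0, 0], "rotation": [0, 0, 0]}
  ]
}}

```text
time_s: 40.5
eef_pos: [607.4, -120.8, 197.5]
eef_rot: [2.288, 2.152, 0.001]
wrist_force: [0.4, -0.3, -0.5]
opening: 0.108
gripper_force: 58.5
```

Run:
```python
from h import *
st();to(619.2,92.5,195)
```

```text
{'time_s': 40.5, 'joint_pos': [-0.407, 0.158, 0.049, 1.461, 0.0, 1.225], 'eef_pos': [607.38, -120.768, 197.512], 'eef_rot': [2.288, 2.152, 0.001], 'wrist_force': [0.408, -0.262, -0.506], 'gripper_force': 58.457, 'opening': 0.108}
ang 86.47265856772526 axes z [ 6.e-04 -0.e+00 -1.e+00] dp units [ 7.12  -0.044  0.084]
```

{"fn": "apply_moves", "kwargs": {
  "steps": [
    {"hand": 0, "dp": [0.6, -0.006, 0], "rotation": [0, 0, 0]},
    {"hand": 0, "dp": [0.96, -0.006, 0], "rotation": [0, 0, 0]},
    {"hand": 0, "dp": [1, -0.006, 0], "rotation": [0, 0, 0]},
    {"hand": 0, "dp": [1, -0.006, 0], "rotation": [0, 0, 0]},
    {"hand": 0, "dp": [1, -0.006, 0], "rotation": [0, 0, 0]},
    {"hand": 0, "dp": [1, -0.006, 0], "rotation": [0, 0, 0]},
    {"hand": 0, "dp": [0.96, -0.006, 0], "rotation": [0, 0, 0]},
    {"hand": 0, "dp": [0.6, 0, 0], "rotation": [0, 0, 0]}
  ]
}}

```text
time_s: 41.5
eef_pos: [618.4, 94.8, 196.5]
eef_rot: [-2.286, -2.153, 0.001]
wrist_force: [0.9, -0.3, -1.1]
opening: 0.102
gripper_force: 58.4
```

{"fn": "apply_moves", "kwargs": {
  "steps": [
    {"hand": 0, "dp": [0, 0, 0], "rotation": [0, 0, 0]},
    {"hand": 0, "dp": [0, 0, 0], "rotation": [0, 0, 0]}
  ]
}}

```text
time_s: 41.75
eef_pos: [618.9, 92.2, 196.7]
eef_rot: [-2.289, -2.151, 0.001]
wrist_force: [0.0, -0.5, -1.7]
opening: 0.102
gripper_force: 58.5
```

Run:
```python
from h import *
st();to(619.2,92.5,170)
```

```text
{'time_s': 41.75, 'joint_pos': [-0.061, 0.18, 0.071, 1.463, 0.0, 1.572], 'eef_pos': [618.878, 92.22, 196.687], 'eef_rot': [-2.289, -2.151, 0.001], 'wrist_force': [0.041, -0.485, -1.697], 'gripper_force': 58.459, 'opening': 0.102}
ang 86.4632096327993 axes z [-7.e-04  1.e-04 -1.e+00] dp units [0.01  0.011 0.89 ]
```

{"fn": "apply_moves", "kwargs": {
  "steps": [
    {"hand": 0, "dp": [0, 0.01, 0.4], "rotation": [0, 0, 0]},
    {"hand": 0, "dp": [0, 0, 0.3], "rotation": [0, 0, 0]},
    {"hand": 0, "dp": [0, 0, 0.15], "rotation": [0, 0, 0]},
    {"hand": 0, "dp": [0, 0, 0.03], "rotation": [0, 0, 0]},
    {"hand": 0, "dp": [0, 0, 0], "rotation": [0, 0, 0]}
  ]
}}

```text
time_s: 42.38
eef_pos: [619.1, 92.3, 170.8]
eef_rot: [-2.289, -2.151, 0.0]
wrist_force: [-3.4, -1.1, 3.6]
opening: 0.109
gripper_force: 59.1
```

{"fn": "apply_moves", "kwargs": {
  "steps": [
    {"hand": 0.2, "dp": [0, 0, 0], "rotation": [0, 0, 0]},
    {"hand": 0.4, "dp": [0, 0, 0], "rotation": [0, 0, 0]},
    {"hand": 0.4, "dp": [0, 0, 0], "rotation": [0, 0, 0]},
    {"hand": 0.4, "dp": [0, 0, -0.8], "rotation": [0, 0, 0]},
    {"hand": 0.4, "dp": [0, 0, -1], "rotation": [0, 0, 0]},
    {"hand": 0.4, "dp": [0, 0, -0.3], "rotation": [0, 0, 0]},
    {"hand": 0.4, "dp": [0, 0, 0], "rotation": [0, 0, 0]}
  ]
}}

```text
time_s: 43.25
eef_pos: [619.5, 92.6, 233.5]
eef_rot: [-2.289, -2.152, -0.001]
wrist_force: [-0.2, 1.2, 0.5]
opening: 0.399
gripper_force: 0.0
```

{"fn": "apply_moves", "kwargs": {
  "steps": [
    {"hand": 0.4, "dp": [-1, 0.006, 0], "rotation": [0, 0, 0]},
    {"hand": 0.4, "dp": [-1, 0.006, 0], "rotation": [0, 0, 0]},
    {"hand": 0.4, "dp": [-1, 0.006, 0], "rotation": [0, 0, 0]},
    {"hand": 0.4, "dp": [-1, 0.006, 0], "rotation": [0, 0, 0]},
    {"hand": 0.4, "dp": [-1, 0.006, 0], "rotation": [0, 0, 0]},
    {"hand": 0.4, "dp": [-1, 0.006, 0], "rotation": [0, 0, 0]},
    {"hand": 0.4, "dp": [-1, 0.006, 0], "rotation": [0, 0, 0]},
    {"hand": 0.4, "dp": [-0.96, 0, 0], "rotation": [0, 0, 0]}
  ]
}}

```text
time_s: 44.25
eef_pos: [605.2, -146.6, 231.4]
eef_rot: [-2.287, -2.15, 0.001]
wrist_force: [-0.4, 0.2, 0.1]
opening: 0.4
gripper_force: 0.0
```

{"fn": "apply_moves", "kwargs": {
  "steps": [
    {"hand": 0.4, "dp": [-0.62, 0, 0], "rotation": [0, 0, 0]},
    {"hand": 0.4, "dp": [0, 0, 0], "rotation": [0, 0, 0]},
    {"hand": 0.4, "dp": [0, 0, 0], "rotation": [0, 0, 0]}
  ]
}}

```text
time_s: 44.62
eef_pos: [604.7, -163.6, 233.0]
eef_rot: [-2.287, -2.152, -0.0]
wrist_force: [-0.7, -0.9, 1.0]
opening: 0.401
gripper_force: 0.0
```

Run:
```python
from h import *
st();snap('wrist','w21');tabs('w21');to(605,-164.5,169.5)
```

```text
{'time_s': 44.625, 'joint_pos': [-0.473, 0.183, 0.141, 1.53, 0.001, 1.159], 'eef_pos': [604.658, -163.572, 233.012], 'eef_rot': [-2.287, -2.152, -0.0], 'wrist_force': [-0.672, -0.85, 1.038], 'gripper_force': 0.0, 'opening': 0.401}
tab 492 [-227.1 -200.8] ymid -214.0 rect ((602.266357421875, -213.55441284179688), (25.421842575073242, 9.450532913208008), 86.97393798828125)
tab 568 [-177.7 -151.4] ymid -164.6 rect ((605.9043579101562, -164.89776611328125), (25.249969482421875, 9.608641624450684), 88.8973159790039)
ang 86.52698913320233 axes z [-6.e-04  8.e-04 -1.e+00] dp units [-0.038  0.012  2.122]
```

{"fn": "apply_moves", "kwargs": {
  "steps": [
    {"hand": 0.4, "dp": [-0.03, 0.02, 0.7], "rotation": [0, 0, 0]},
    {"hand": 0.4, "dp": [0, 0, 0.8], "rotation": [0, 0, 0]},
    {"hand": 0.4, "dp": [0, 0, 0.45], "rotation": [0, 0, 0]},
    {"hand": 0.4, "dp": [0, 0, 0.15], "rotation": [0, 0, 0]},
    {"hand": 0.4, "dp": [0, 0, 0], "rotation": [0, 0, 0]},
    {"hand": 0, "dp": [0, 0, 0], "rotation": [0, 0, 0]},
    {"hand": 0, "dp": [0, 0, 0], "rotation": [0, 0, 0]},
    {"hand": 0, "dp": [0, 0, 0], "rotation": [0, 0, 0]}
  ],
  "force": 60
}}

```text
time_s: 45.68
eef_pos: [605.8, -165.5, 171.4]
eef_rot: [2.288, 2.151, 0.001]
wrist_force: [1.3, -0.3, 6.0]
opening: 0.105
gripper_force: 59.2
```

{"fn": "apply_moves", "kwargs": {
  "steps": [
    {"hand": 0, "dp": [0, 0, 0], "rotation": [0, 0, 0]},
    {"hand": 0, "dp": [0, 0, -0.3], "rotation": [0, 0, 0]},
    {"hand": 0, "dp": [0, 0, -0.4], "rotation": [0, 0, 0]},
    {"hand": 0, "dp": [0, 0, -0.2], "rotation": [0, 0, 0]},
    {"hand": 0, "dp": [0, 0, 0], "rotation": [0, 0, 0]}
  ]
}}

```text
time_s: 46.3
eef_pos: [605.5, -165.5, 198.1]
eef_rot: [2.288, 2.152, 0.001]
wrist_force: [0.2, 1.2, -1.8]
opening: 0.104
gripper_force: 58.4
```

Run:
```python
from h import *
st();to(616.6,48.5,196)
```

```text
{'time_s': 46.3, 'joint_pos': [-0.475, 0.184, 0.079, 1.465, 0.0, 1.158], 'eef_pos': [605.514, -165.459, 198.092], 'eef_rot': [2.288, 2.152, 0.001], 'wrist_force': [0.215, 1.22, -1.83], 'gripper_force': 58.437, 'opening': 0.104}
ang 86.47405772048538 axes z [ 5.e-04 -1.e-04 -1.e+00] dp units [ 7.141 -0.07   0.069]
```

{"fn": "apply_moves", "kwargs": {
  "steps": [
    {"hand": 0, "dp": [0.6, -0.01, 0], "rotation": [0, 0, 0]},
    {"hand": 0, "dp": [0.97, -0.01, 0], "rotation": [0, 0, 0]},
    {"hand": 0, "dp": [1, -0.01, 0], "rotation": [0, 0, 0]},
    {"hand": 0, "dp": [1, -0.01, 0], "rotation": [0, 0, 0]},
    {"hand": 0, "dp": [1, -0.01, 0], "rotation": [0, 0, 0]},
    {"hand": 0, "dp": [1, -0.01, 0], "rotation": [0, 0, 0]},
    {"hand": 0, "dp": [0.97, 0, 0], "rotation": [0, 0, 0]},
    {"hand": 0, "dp": [0.6, 0, 0], "rotation": [0, 0, 0]}
  ]
}}

```text
time_s: 47.3
eef_pos: [616.1, 50.8, 197.1]
eef_rot: [-2.286, -2.153, 0.0]
wrist_force: [-0.2, 0.6, -1.1]
opening: 0.107
gripper_force: 58.4
```

{"fn": "apply_moves", "kwargs": {
  "steps": [
    {"hand": 0, "dp": [0, 0, 0], "rotation": [0, 0, 0]},
    {"hand": 0, "dp": [0, 0, 0], "rotation": [0, 0, 0]}
  ]
}}

```text
time_s: 47.55
eef_pos: [616.5, 48.2, 197.3]
eef_rot: [-2.289, -2.151, 0.001]
wrist_force: [0.2, -0.4, -1.0]
opening: 0.106
gripper_force: 58.4
```

Run:
```python
from h import *
st();to(616.6,48.5,171)
```

```text
{'time_s': 47.55, 'joint_pos': [-0.133, 0.157, 0.048, 1.462, 0.0, 1.499], 'eef_pos': [616.53, 48.197, 197.286], 'eef_rot': [-2.289, -2.151, 0.001], 'wrist_force': [0.166, -0.416, -0.975], 'gripper_force': 58.39, 'opening': 0.106}
ang 86.46063164614554 axes z [-6.e-04  1.e-04 -1.e+00] dp units [0.01  0.002 0.876]
```

{"fn": "apply_moves", "kwargs": {
  "steps": [
    {"hand": 0, "dp": [0, 0, 0.4], "rotation": [0, 0, 0]},
    {"hand": 0, "dp": [0, 0, 0.3], "rotation": [0, 0, 0]},
    {"hand": 0, "dp": [0, 0, 0.15], "rotation": [0, 0, 0]},
    {"hand": 0, "dp": [0, 0, 0.03], "rotation": [0, 0, 0]},
    {"hand": 0, "dp": [0, 0, 0], "rotation": [0, 0, 0]}
  ]
}}

```text
time_s: 48.18
eef_pos: [616.4, 48.4, 171.4]
eef_rot: [-2.289, -2.151, 0.0]
wrist_force: [-2.8, -1.1, 4.2]
opening: 0.107
gripper_force: 59.2
```

{"fn": "apply_moves", "kwargs": {
  "steps": [
    {"hand": 0.2, "dp": [0, 0, 0], "rotation": [0, 0, 0]},
    {"hand": 0.4, "dp": [0, 0, 0], "rotation": [0, 0, 0]},
    {"hand": 0.4, "dp": [0, 0, 0], "rotation": [0, 0, 0]},
    {"hand": 0.4, "dp": [0, 0, -0.8], "rotation": [0, 0, 0]},
    {"hand": 0.4, "dp": [0, 0, -1], "rotation": [0, 0, 0]},
    {"hand": 0.4, "dp": [0, 0, -0.3], "rotation": [0, 0, 0]},
    {"hand": 0.4, "dp": [0, 0, 0], "rotation": [0, 0, 0]}
  ]
}}

```text
time_s: 49.05
eef_pos: [616.9, 48.6, 234.0]
eef_rot: [-2.289, -2.152, -0.001]
wrist_force: [0.4, 0.0, -0.2]
opening: 0.4
gripper_force: 0.0
```

{"fn": "apply_moves", "kwargs": {
  "steps": [
    {"hand": 0.4, "dp": [-1, 0.006, 0], "rotation": [0, 0, 0]},
    {"hand": 0.4, "dp": [-1, 0.006, 0], "rotation": [0, 0, 0]},
    {"hand": 0.4, "dp": [-1, 0.006, 0], "rotation": [0, 0, 0]},
    {"hand": 0.4, "dp": [-1, 0.006, 0], "rotation": [0, 0, 0]},
    {"hand": 0.4, "dp": [-1, 0.006, 0], "rotation": [0, 0, 0]},
    {"hand": 0.4, "dp": [-1, 0.006, 0], "rotation": [0, 0, 0]},
    {"hand": 0.4, "dp": [-1, 0.006, 0], "rotation": [0, 0, 0]},
    {"hand": 0.4, "dp": [-0.96, 0, 0], "rotation": [0, 0, 0]}
  ]
}}

```text
time_s: 50.05
eef_pos: [602.5, -190.6, 232.0]
eef_rot: [-2.287, -2.15, 0.001]
wrist_force: [0.3, -0.1, 1.0]
opening: 0.4
gripper_force: 0.0
```

{"fn": "apply_moves", "kwargs": {
  "steps": [
    {"hand": 0.4, "dp": [-0.8, 0, 0], "rotation": [0, 0, 0]},
    {"hand": 0.4, "dp": [0, 0, 0], "rotation": [0, 0, 0]},
    {"hand": 0.4, "dp": [0, 0, 0], "rotation": [0, 0, 0]}
  ]
}}

```text
time_s: 50.42
eef_pos: [601.6, -213.3, 233.5]
eef_rot: [-2.288, -2.151, -0.0]
wrist_force: [-0.3, -0.1, -1.1]
opening: 0.407
gripper_force: 0.0
```

Run:
```python
from h import *
st();snap('wrist','w22');tabs('w22');to(602,-213.9,170)
```

```text
{'time_s': 50.425, 'joint_pos': [-0.545, 0.221, 0.184, 1.535, 0.0, 1.087], 'eef_pos': [601.635, -213.271, 233.491], 'eef_rot': [-2.288, -2.151, -0.0], 'wrist_force': [-0.264, -0.062, -1.116], 'gripper_force': 0.0, 'opening': 0.407}
tab 567 [-226.6 -200.9] ymid -213.8 rect ((602.5477905273438, -214.00550842285156), (24.911378860473633, 9.453949928283691), 86.16474914550781)
ang 86.5123623296431 axes z [-7.e-04  9.e-04 -1.e+00] dp units [-0.032  0.012  2.123]
```

Last one; target s = -66, i.e. about (614.2, 4.6).

{"fn": "apply_moves", "kwargs": {
  "steps": [
    {"hand": 0.4, "dp": [-0.02, 0.02, 0.7], "rotation": [0, 0, 0]},
    {"hand": 0.4, "dp": [0, 0, 0.8], "rotation": [0, 0, 0]},
    {"hand": 0.4, "dp": [0, 0, 0.45], "rotation": [0, 0, 0]},
    {"hand": 0.4, "dp": [0, 0, 0.15], "rotation": [0, 0, 0]},
    {"hand": 0.4, "dp": [0, 0, 0], "rotation": [0, 0, 0]},
    {"hand": 0, "dp": [0, 0, 0], "rotation": [0, 0, 0]},
    {"hand": 0, "dp": [0, 0, 0], "rotation": [0, 0, 0]},
    {"hand": 0, "dp": [0, 0, 0], "rotation": [0, 0, 0]}
  ],
  "force": 60
}}

```text
time_s: 51.48
eef_pos: [602.8, -214.7, 172.0]
eef_rot: [2.288, 2.151, 0.001]
wrist_force: [0.9, 0.9, 4.9]
opening: 0.108
gripper_force: 59.2
```

{"fn": "apply_moves", "kwargs": {
  "steps": [
    {"hand": 0, "dp": [0, 0, 0], "rotation": [0, 0, 0]},
    {"hand": 0, "dp": [0, 0, -0.3], "rotation": [0, 0, 0]},
    {"hand": 0, "dp": [0, 0, -0.4], "rotation": [0, 0, 0]},
    {"hand": 0, "dp": [0, 0, -0.2], "rotation": [0, 0, 0]},
    {"hand": 0, "dp": [0, 0, 0], "rotation": [0, 0, 0]}
  ]
}}

```text
time_s: 52.1
eef_pos: [602.5, -214.6, 198.7]
eef_rot: [2.288, 2.152, 0.0]
wrist_force: [0.1, 0.3, -2.3]
opening: 0.103
gripper_force: 58.4
```

Run:
```python
from h import *
st();to(614.1,4.6,197)
```

```text
{'time_s': 52.1, 'joint_pos': [-0.546, 0.221, 0.121, 1.471, 0.0, 1.086], 'eef_pos': [602.524, -214.6, 198.679], 'eef_rot': [2.288, 2.152, 0.0], 'wrist_force': [0.055, 0.297, -2.255], 'gripper_force': 58.426, 'opening': 0.103}
ang 86.47044750750808 axes z [ 5.e-04 -1.e-04 -1.e+00] dp units [ 7.317 -0.065  0.055]
```

{"fn": "apply_moves", "kwargs": {
  "steps": [
    {"hand": 0, "dp": [0.7, -0.01, 0], "rotation": [0, 0, 0]},
    {"hand": 0, "dp": [0.98, -0.01, 0], "rotation": [0, 0, 0]},
    {"hand": 0, "dp": [1, -0.01, 0], "rotation": [0, 0, 0]},
    {"hand": 0, "dp": [1, -0.01, 0], "rotation": [0, 0, 0]},
    {"hand": 0, "dp": [1, -0.01, 0], "rotation": [0, 0, 0]},
    {"hand": 0, "dp": [1, -0.01, 0], "rotation": [0, 0, 0]},
    {"hand": 0, "dp": [0.98, 0, 0], "rotation": [0, 0, 0]},
    {"hand": 0, "dp": [0.65, 0, 0], "rotation": [0, 0, 0]}
  ]
}}

```text
time_s: 53.1
eef_pos: [613.5, 6.7, 197.7]
eef_rot: [-2.286, -2.153, 0.0]
wrist_force: [-1.3, 0.7, -0.8]
opening: 0.104
gripper_force: 58.5
```

{"fn": "apply_moves", "kwargs": {
  "steps": [
    {"hand": 0, "dp": [0, 0, 0], "rotation": [0, 0, 0]},
    {"hand": 0, "dp": [0, 0, 0], "rotation": [0, 0, 0]}
  ]
}}

```text
time_s: 53.35
eef_pos: [613.9, 4.2, 197.9]
eef_rot: [-2.289, -2.152, 0.001]
wrist_force: [0.3, -0.1, -1.3]
opening: 0.106
gripper_force: 58.5
```

Run:
```python
from h import *
st();to(614.1,4.6,172)
```

```text
{'time_s': 53.35, 'joint_pos': [-0.206, 0.143, 0.034, 1.462, -0.0, 1.427], 'eef_pos': [613.858, 4.207, 197.862], 'eef_rot': [-2.289, -2.152, 0.001], 'wrist_force': [0.348, -0.056, -1.268], 'gripper_force': 58.453, 'opening': 0.106}
ang 86.4659571400718 axes z [-6.e-04  1.e-04 -1.e+00] dp units [0.014 0.008 0.862]
```

{"fn": "apply_moves", "kwargs": {
  "steps": [
    {"hand": 0, "dp": [0, 0, 0.4], "rotation": [0, 0, 0]},
    {"hand": 0, "dp": [0, 0, 0.3], "rotation": [0, 0, 0]},
    {"hand": 0, "dp": [0, 0, 0.15], "rotation": [0, 0, 0]},
    {"hand": 0, "dp": [0, 0, 0.02], "rotation": [0, 0, 0]},
    {"hand": 0, "dp": [0, 0, 0], "rotation": [0, 0, 0]}
  ]
}}

```text
time_s: 53.98
eef_pos: [613.9, 4.4, 172.0]
eef_rot: [-2.289, -2.152, 0.0]
wrist_force: [-1.6, 1.2, 1.7]
opening: 0.106
gripper_force: 58.8
```

{"fn": "apply_moves", "kwargs": {
  "steps": [
    {"hand": 0.2, "dp": [0, 0, 0], "rotation": [0, 0, 0]},
    {"hand": 0.4, "dp": [0, 0, 0], "rotation": [0, 0, 0]},
    {"hand": 0.4, "dp": [0, 0, 0], "rotation": [0, 0, 0]},
    {"hand": 0.4, "dp": [0, 0, -0.8], "rotation": [0, 0, 0]},
    {"hand": 0.4, "dp": [0, 0, -1], "rotation": [0, 0, 0]},
    {"hand": 0.4, "dp": [0, 0, -1], "rotation": [0, 0, 0]},
    {"hand": 0.4, "dp": [-0.5, -0.8, -0.5], "rotation": [0, 0, 0]},
    {"hand": 0.4, "dp": [-0.5, -0.8, 0], "rotation": [0, 0, 0]}
  ]
}}

```text
time_s: 54.98
eef_pos: [564.3, -22.8, 272.5]
eef_rot: [2.287, 2.152, 0.002]
wrist_force: [-0.2, -0.4, -0.9]
opening: 0.397
gripper_force: 0.0
```

{"fn": "apply_moves", "kwargs": {
  "steps": [
    {"hand": 0.4, "dp": [-0.5, -0.8, 0], "rotation": [0, 0, 0]},
    {"hand": 0.4, "dp": [-0.5, -0.8, 0], "rotation": [0, 0, 0]},
    {"hand": 0.4, "dp": [0, 0, 0], "rotation": [0, 0, 0]},
    {"hand": 0.4, "dp": [0, 0, 0], "rotation": [0, 0, 0]}
  ]
}}

```text
time_s: 55.48
eef_pos: [514.8, -49.4, 271.1]
eef_rot: [-2.289, -2.152, -0.001]
wrist_force: [0.3, 0.1, -0.5]
opening: 0.401
gripper_force: 0.0
```

Run:
```python
from h import *
st();snap('wrist','w23');tabs('w23');snap('top','t23')
C=cloud('t23').reshape(-1,3);q=(C-RO)@np.column_stack([ex,ey,[0,0,1]])
lean('t23')
a=cv2.resize(cv2.imread('pics/w23.png'),(512,384));b=cv2.resize(cv2.imread('pics/t23.png')[130:280,100:420],(288,384)) 
cv2.imwrite('pics/c23.png',cv2.resize(cv2.imread('pics/w23.png'),(800,600),interpolation=2))
```

```text
{'time_s': 55.475, 'joint_pos': [-0.349, -0.145, -0.122, 1.594, 0.0, 1.283], 'eef_pos': [514.849, -49.384, 271.056], 'eef_rot': [-2.289, -2.152, -0.001], 'wrist_force': [0.296, 0.064, -0.486], 'gripper_force': 0.0, 'opening': 0.401}
tab 624 [-8.6 17.6] ymid 4.5 rect ((612.876220703125, 4.4138994216918945), (25.1854305267334, 9.541424751281738), 84.89351654052734)
tab 747 [35.7 61.4] ymid 48.5 rect ((615.1625366210938, 48.370704650878906), (25.247108459472656, 9.950387001037598), 86.87328338623047)
tab 212 [79.1 85.9] ymid 82.5 rect ((617.2561645507812, 81.78739166259766), (4.1096086502075195, 9.599363327026367), 86.39500427246094)
t23 384 pitch 42.27 len 129.2 low front corner x,z [-46.  17.] mid x,z (from low) [ 6.1 56.3] y [-26.9  32.9   3. ] rect [130.1  59.7] 0.14 bar 14.7
```

View pics/c23.png

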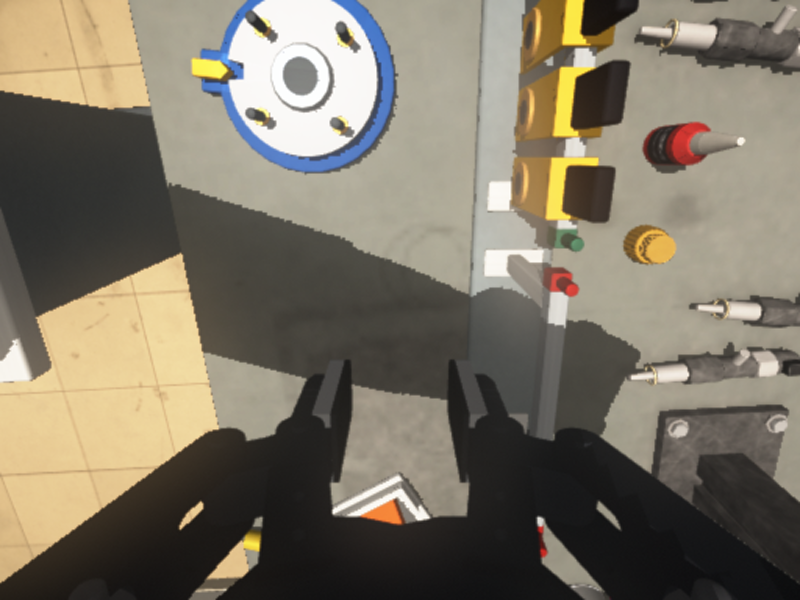

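The wrist view shows the notch at the pointer (230,70), hangers seated on the green rail inside its stop (570,240), and the red rail empty. The top camera confirms the template at 42.3°.

```bash
python3 -c "
from h import *
print(ctrl.hand_in())"
```

```text
the job is handed in; nothing more can be done
None
```

The job is handed in at about 55 s: the flange notch is at the pointer tip, the template leans square and centred in its rest after one regrip (its lower edge caught on the lip the first time), and all four hangers are over on the green rail. I did not re-check the bystanders after the moves.

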